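Square the tube block up to the cold plate's back rail

ROBOT

A 7-joint arm with a two-finger parallel gripper is mounted at the origin on the work surface. World frame = base frame: x ahead of the robot, y to its left, z up, the work surface at z = 0. Lengths are in m, angles in rad, forces in N, time in s.
With the tool pointing down it reaches from about 0.4 to 0.875 m from the base axis. Payload 19.3 kg.
Tool frame: the origin (TCP) lies on the centre line of the jaws, within the pads' length; the fingertips stand 8 mm ahead of it and the grasp point (between the pads) lies 11 mm behind it (bot.tip_extent is the distance from the TCP to the fingertips, in m); x points along the fingers, y is the direction in which the jaws open and shut, and the axes are right-handed (so a half turn about x gives the same grasp; the last joint's range is limited). The gripper opens to 85 mm and grips with 20 to 120 N. Pads are 22 mm wide; open, the fingers measure 114 mm over their backs; the gripper's body (76 mm by 85 mm) begins 54 mm behind the grasp point. The pads swing forward as they close: fully open they stand 13 mm farther back than shut.
Start: joints at [-1.412, 0.521, -0.036, 1.599, 0.021, 1.021, -0.113], TCP at [0.142, 0.609, 0.207] pointing down, gripper open.
Joint ranges: [-2.91, 2.91], [-0.3, 2.13], [-1.5, 1.42], [0.17, 2.43], [-1.26, 4.41], [0.16, 1.93], [-2.52, 2.52]. Speed limits (rad/s): [1.89, 1.89, 2.39, 2.39, 3.01, 3.01, 3.01].

INTERFACE

Orientations are given as [roll, pitch, yaw] about the fixed x, y, z axes, in that order (R = Rz(yaw) Ry(pitch) Rx(roll)).
In Python, from workcell import sensors, imaging, order, bot gives the robot as it stands.
- The arm moves only by the tool arm_command, never from a script. Its argument "commands" is a list of rows, each an object of numbers: "dx", "dy", "dz": the shift along the tool's x, y, z in cm; "twist": the turn about the tool's x in rad. A call has 1 to 12 rows; each row is the pose to reach, as a shift and turn from the pose measured when the call began, along the tool's axes at that moment; what a row does not reach only later rows make up. A row lasts 1/12 s, in which the tool goes at most 41.7 mm and 7.16 degrees, less where a joint would pass 70% of its speed; a pose out of reach is approached as far as the arm can. A call with a gripper value outside its range is refused whole. "grip" is the closure, from -1 (fully open) to 1 (shut), set as the call begins (left out, the last holds). The fingers move at their own pace and stop on an object; "squeeze" is the grip in N (left out, the last holds). Time passes only in rows, so rows that repeat a pose let the fingers close. It gives the time, the measured TCP pose, the force and the opening at its end, in the units of the state.
- sensors.observe(): the state, without advancing time (a new reading comes with each control period).
- imaging.grab_frame(name): name is "scene" or "top" or "wrist"; returns the picture (400x640x3 uint8, red, green, blue); there is no depth.
- imaging.camera_info(name): a dict with "fx", "fy", "cx", "cy" (pixels), "dist_coeffs" ([k1, k2, p1, p2, k3] as OpenCV has them; the pictures are not rectified), "origin" and "attitude" of the camera in the world. Camera axes: x right, y down, z forward; pixel columns grow to the right and rows downward; lengths in m; the calibration is good to about 2 mm. A picture is of the moment at which its call begins: read the wrist's pose just before it. camera_info takes no time and is no camera call; for the wrist camera it gives the pose at the moment of the call.
- order.job_done(): hands the job in, once; it reports no verdict.
The state is a dict: "clock": time; "qpos": joint angles; "qd": joint speeds; "joint_efforts": joint torques, N m; "position": TCP position; "tool_rot": TCP orientation; "force": force on the tool from outside, world axes, zero at the start; "moment": the same for the moment, N m; "grip_width": finger opening in m.
Only numpy, scipy, OpenCV 4.12 (cv2) and the standard library are available. Lean on these libraries where they do the work, as an engineer would, in place of code of your own. Each camera call takes 0.05 s, during which the arm holds its last target.

TASK

The heavy aluminium tube block was set down crooked, end-on, in the middle of the cold plate. Walk it round with fingertip pushes on the corners and sides of the metal, until one of its long sides lies flush against the back rail and none of it sticks out past the rail's ends, so that the next block fits in front of it. Do not lift or tip the block or push on or pinch the tube caps, and leave the glassware and everything else where it stands.

Things in the scene. Friction and masses are not known exactly. Their poses are not given: they have to be found in the camera images.
- tube_block: Loose aluminium block on the plate, 0.7 to 1 kg: 96 mm (its x) by 128 mm (its y) by 45 mm high, on a 60 by 80 mm foot 3 mm high; 4 by 6 wells in the top, twelve with tubes fixed in them, white caps 11 mm proud (56 mm above the plate). Origin: centre of its underside, below its centre of mass. Pushed low on a side it slides without tipping, at about 3 to 8 N. Either long side may go to the rail.
- tube_caps: The twelve round white caps of the tubes in the block, part of the block and moving with it: each 15 mm across, their tops 56 mm above the plate. Origin and axes are the block's own. Not to be pinched or pushed.
- rail_face (a point): Back rail on the cold plate: steel bar 12 mm thick, 25 high, 360 long. This point: on its front face (robot side), midway along, at the level of the plate top. x points into the rail, away from the robot; y along it; z up. The plate is a fixed flat steel slab, top 28 mm above the table, reaching 294 mm before the rail face and 250 mm to each side; placed and turned differently each time.
- beaker: Bystander: small open glass beaker, 42 mm across, 58 mm high, standing on the plate's front left corner (robot's side, +y). Origin at the centre of its underside.
- reagent_jar: Bystander: amber glass jar with a black cap, 42 mm across, 52 mm high, standing on the plate's front right corner (robot's side, -y). Origin at the centre of its underside.
- crucible: Bystander: white ceramic crucible, 42 mm across, 34 mm high, standing on the plate beyond the rail's left (+y) end. Origin at the centre of its underside.
- vial: Bystander: small glass vial with a white cap, 25 mm across, 46 mm high, standing on the plate beyond the rail's right (-y) end. Origin at the centre of its underside.
- flask_100: Bystander: stoppered glass volumetric flask on the table right of the plate, 60 mm across, 170 mm high. Origin at the centre of its underside.
- flask_250: Bystander: larger stoppered glass volumetric flask on the table right of the plate, 82 mm across, 220 mm high. Origin at the centre of its underside.
- spatula: Bystander: flat steel laboratory spatula, 180 mm long, 13 mm wide, 5 mm thick, lying on the table left of the plate. Origin at its middle, on the table.
There are look-alikes about, which are no part of the job. Leave any purple look-alike of the tube_block alone.

How it is judged:
By the outcome, as a careful person would: the job done as asked, in the order asked, and still so for the second after the job is handed in, with the robot touching nothing.
It also fails if it takes over 54 s, if anything falls off the work surface, if the arm or the gripper's body presses on something with over 40 N, if the wrist force passes 120 N, or if a joint passes its speed limit or range.

## Working session

There is one attempt and no reset: what is moved stays moved. The work goes in short steps, Python scripts to look and compute and a tool call to move; the robot and the scene stay as the last step left them, time stands still between calls to the robot, and variables do not carry over. Pictures are saved under pics/ and viewed, and the job is handed in when it is done.

Besides the shell and the picture viewer there is one more tool, called as name(argument=value, ...), one argument or row to a line, values as JSON. arm_command: Moves the arm, as the interface text tells. Its arguments: {"type":"object","properties":{"commands":{"type":"array"},"grip":{"type":"number"},"squeeze":{"type":"number"}},"required":["commands"]}

```bash
ls; mkdir -p pics
python3 - <<'E'
from workcell import sensors, imaging, order, bot
import cv2
s=sensors.observe();print(s)
for n in ("scene","top"):
    im=imaging.grab_frame(n);cv2.imwrite(f"pics/{n}0.png",im[:,:,::-1]);print(n,imaging.camera_info(n))
print(bot.tip_extent)
E
```

```text
pics
{'clock': 0.0, 'qpos': array([-1.41221105,  0.52202724, -0.03631221,  1.60001588,  0.02119872,
        1.02107606, -0.11280309]), 'qd': array([ 0.00149274,  0.00150733,  0.00055902, -0.00041237, -0.0009755 ,
       -0.00063921,  0.00048599]), 'joint_efforts': array([-5.89795127e-04, -9.27105117e+01,  1.97946958e+00, -3.69931555e+01,
        1.78810162e-02,  8.02250812e-03,  4.64804975e-05]), 'position': array([0.14171009, 0.60834737, 0.20671485]), 'tool_rot': array([-1.49405787,  1.56965472, -1.7228699 ]), 'force': array([ 0.12470355, -0.57925606,  0.19375117]), 'moment': array([-0.01712452, -0.01220706,  0.03291552]), 'grip_width': 0.0853418463377982}
scene {'fx': 411.7051322715101, 'fy': 411.7051322715101, 'cx': 324.87262773718106, 'cy': 198.82465610658844, 'dist_coeffs': array([-0.05428183,  0.        ,  0.        ,  0.        ,  0.        ]), 'origin': array([1.15529816, 0.81395473, 0.72816301]), 'attitude': array([-2.14704507e+00, -4.00111507e-04,  2.45446268e+00])}
top {'fx': 371.8949740589385, 'fy': 371.8949740589385, 'cx': 314.7188546521607, 'cy': 200.2246213436522, 'dist_coeffs': array([-0.07045427,  0.        ,  0.        ,  0.        ,  0.        ]), 'origin': array([ 0.42555931, -0.00474743,  1.24504775]), 'attitude': array([-3.10426232,  0.00585767, -1.58907834])}
0.008
```

View pics/top0.png

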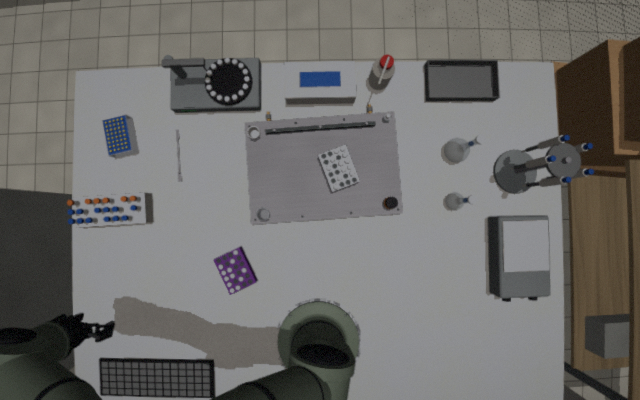

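View pics/scene0.png

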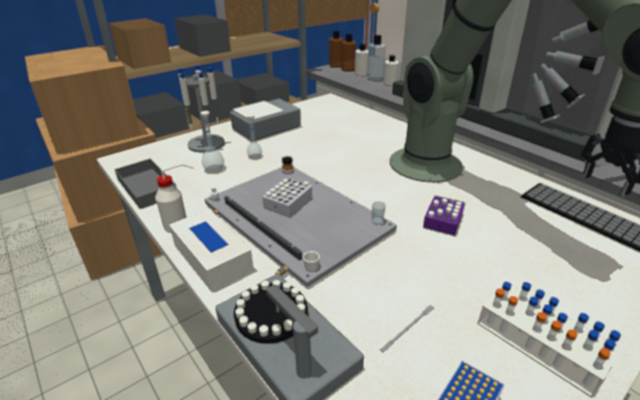

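Candidates in the top picture: the grey block with white caps on the plate at (338,169), the purple look-alike at (235,270), the blue rack at (118,136) and the tube rack at (108,210). I choose the grey one on the cold plate and will check it in a close crop.

```bash
cat > h.py <<'E'
import numpy as np, cv2
from scipy.spatial.transform import Rotation as R
from workcell import sensors, imaging, order, bot
def cam(n):
    c=imaging.camera_info(n);K=np.array([[c['fx'],0,c['cx']],[0,c['fy'],c['cy']],[0,0,1]])
    Rm=R.from_euler('xyz',c['attitude']).as_matrix();return K,np.array(c['dist_coeffs']),np.array(c['origin']),Rm
def proj(P,C):
    K,d,o,Rm=C;P=np.atleast_2d(P).astype(float)
    rv=cv2.Rodrigues(Rm.T)[0];return cv2.projectPoints(P,rv,-Rm.T@o,K,d)[0].reshape(-1,2)
def back(px,z,C):
    K,d,o,Rm=C;u=cv2.undistortPoints(np.atleast_2d(px).astype(float).reshape(-1,1,2),K,d).reshape(-1,2)
    r=np.c_[u,np.ones(len(u))]@Rm.T;t=(z-o[2])/r[:,2];return o+r*t[:,None]
def crop(im,x0,y0,x1,y1,s,fn):
    cv2.imwrite(fn,cv2.resize(im[y0:y1,x0:x1,::-1],None,fx=s,fy=s,interpolation=cv2.INTER_CUBIC))
E
python3 - <<'E'
from h import *
im=cv2.imread('pics/top0.png')[:,:,::-1]
crop(im,240,100,410,230,4.5,'pics/c1.png')
crop(im,310,135,370,200,9,'pics/c2.png')
C=cam('top')
print(back([[338,169]],0.073,C))
E
```

```text
[[ 0.56696726 -0.07416512  0.073     ]]
```

View pics/c1.png

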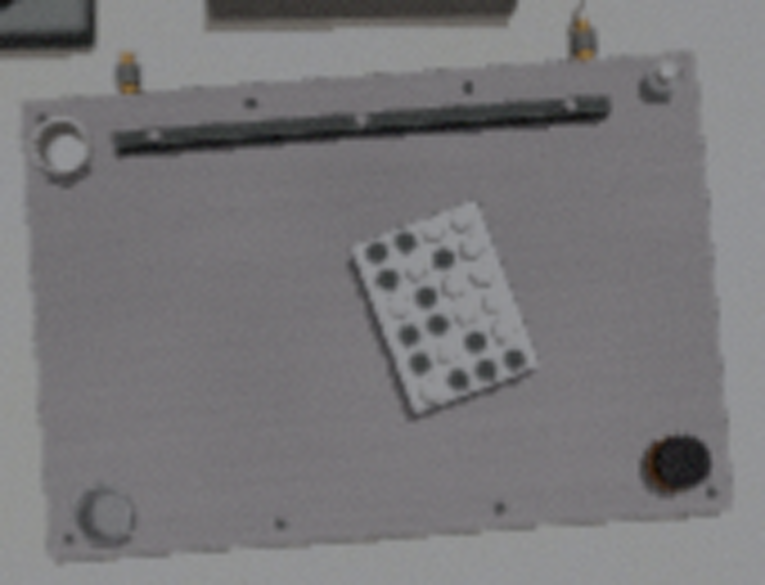

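View pics/c2.png

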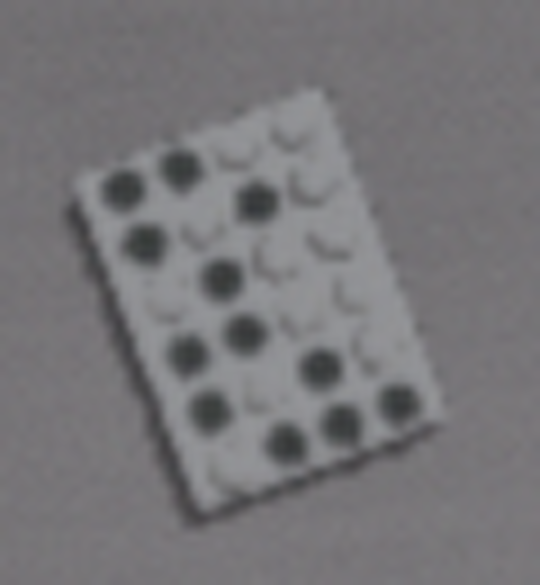

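Run:
```python
from h import *
C=cam('top')
u=lambda p,s,x0,y0:(np.array(p)+.5)/s-.5+np.array([x0,y0])
B=back(u([(80,183),(322,88),(440,420),(198,520)],9,310,135),.073,C)[:,:2]
print(B,[np.linalg.norm(B[i]-B[(i+1)%4]) for i in range(4)],B.mean(0))
d=(B[1]-B[2]+B[0]-B[3]);print('long dir deg',np.degrees(np.arctan2(d[1],d[0])))
P=back(u([(22,102),(692,53),(733,512),(50,562)],4.5,240,100),.028,C)[:,:2]
print(P,[np.linalg.norm(P[i]-P[(i+1)%4]) for i in range(4)])
Rl=back(u([(118,156),(608,121)],4.5,240,100),.028,C)[:,:2];print('railbase',Rl,np.linalg.norm(Rl[0]-Rl[1]))
Rt=back(u([(115,145),(608,110)],4.5,240,100),.053,C)[:,:2];print('railtop front',Rt,np.linalg.norm(Rt[0]-Rt[1]))
for L in (Rl,Rt,P[[3,2]],P[:2]):
    e=L[0]-L[1];print(np.degrees(np.arctan2(e[1],e[0]))-90)
print([back(u([p],4.5,240,100),z,C)[0,:2] for p,z in (((107,515),.028+.03),((680,462),.08),((62,150),.06),((663,78),.06))])
im=cv2.imread('pics/top0.png')[:,:,::-1]
crop(im,255,105,320,145,12,'pics/c3.png');crop(im,330,105,395,145,12,'pics/c4.png')
```

```text
[[ 0.61308732 -0.01312706]
 [ 0.6452965  -0.09916948]
 [ 0.52699893 -0.13799197]
 [ 0.4933868  -0.05226777]] [np.float64(0.09187344453925955), np.float64(0.12450501747583755), np.float64(0.09207829997228792), np.float64(0.12593732512401662)] [ 0.56969239 -0.07563907]
long dir deg 18.137713089083636
[[ 0.73464268  0.23014248]
 [ 0.76180063 -0.26536201]
 [ 0.42261896 -0.28547636]
 [ 0.39539918  0.21275855]] [np.float64(0.4962481748498571), np.float64(0.3397775686014611), np.float64(0.4989778919102203), np.float64(0.33968860952724994)]
railbase [[ 0.69258466  0.15938147]
 [ 0.71174144 -0.20159753]] 0.361486954874996
railtop front [[ 0.69517515  0.15809934]
 [ 0.71390331 -0.19778676]] 0.3563785283930227
3.0377771696306155
3.0123560859507137
3.1270985672731086
3.1371685409082914
[array([0.4288091 , 0.16627636]), array([ 0.45832447, -0.237205  ]), array([0.69085927, 0.19532103]), array([ 0.73495726, -0.23696704])]
```

View pics/c3.png

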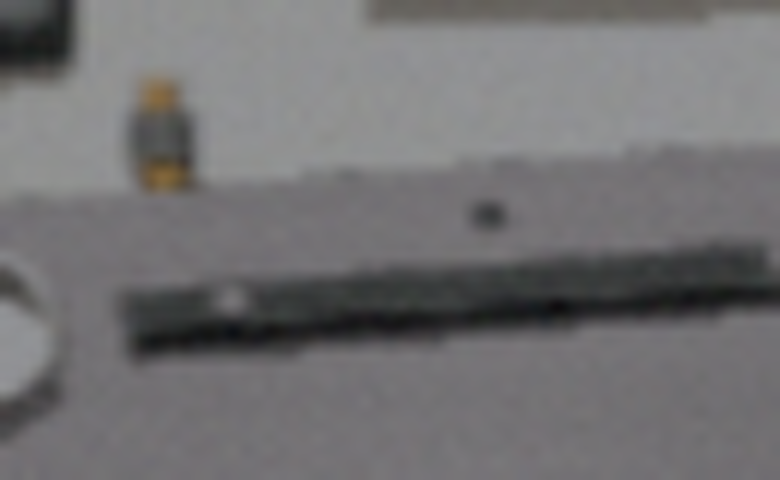

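View pics/c4.png

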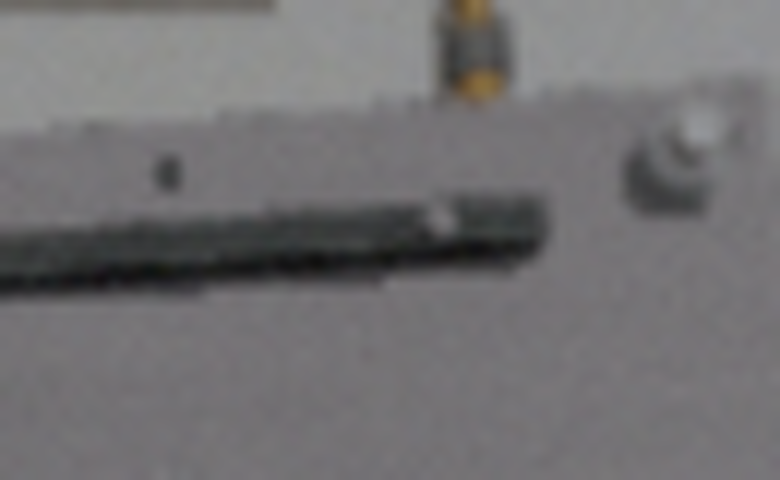

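```bash
cat >> h.py <<'E'
O=np.array([.7025,-.0205]);a=np.radians(3.08);FX=np.array([np.cos(a),np.sin(a)]);FY=np.array([-FX[1],FX[0]])
def toF(p):p=np.asarray(p)[...,:2]-O;return np.stack([p@FX,p@FY],-1)
def toW(p):p=np.asarray(p);return O+p[...,:1]*FX+p[...,1:2]*FY
def st():
    s=sensors.observe();T=R.from_euler('xyz',s['tool_rot']).as_matrix()
    print('t',round(s['clock'],2),'pos',s['position'].round(4),'F',toF(s['position']).round(4),'force',np.round(s['force'],1),'w',round(s['grip_width'],4));
    return s,T
def go(xF,yF,z,yaw=None):
    """dx,dy,dz in cm to F point at height z, twist to have tool z along F x (+yaw)"""
    s,T=st();p=np.r_[toW([xF,yF]),z];d=T.T@(p-s['position'])*100
    # desired: tool z along FX rotated
    zz=np.r_[FX,0] if yaw is None else np.array([np.cos(a+yaw),np.sin(a+yaw),0])
    zt=T.T@zz;tw=np.arctan2(-zt[1],zt[2]) # rotate tool z toward target about tool x
    print('dx,dy,dz',d.round(2),'dist',np.linalg.norm(d).round(1),'twist',tw.round(3),'alt',((tw+np.pi+np.pi)%(2*np.pi)-np.pi).round(3)); print(T.round(3))
E
python3 - <<'E'
from h import *
go(-.26,-.10,.15)
go(-.26,.33,.2)
print(toW(np.array([-.26,.33])),toW(np.array([-.26,-.1])))
E
```

```text
t 0.1 pos [0.1417 0.6084 0.2068] F [-0.5262  0.6581] force [ 0.2 -0.2 -0.2] w 0.0856
dx,dy,dz [  5.74 -65.38  46.7 ] dist 80.6 twist -0.283 alt 2.859
[[-0.     0.227  0.974]
 [-0.001  0.974 -0.227]
 [-1.    -0.001  0.   ]]
t 0.1 pos [0.1417 0.6084 0.2068] F [-0.5262  0.6581] force [ 0.2 -0.2 -0.2] w 0.0856
dx,dy,dz [  0.7  -24.09  34.71] dist 42.3 twist -0.283 alt 2.859
[[-0.     0.227  0.974]
 [-0.001  0.974 -0.227]
 [-1.    -0.001  0.   ]]
[0.42514459 0.29505344] [ 0.4482486  -0.13432541]
```

arm_command(
  commands=[
    {"dx": 0, "dy": -24, "dz": 34.7, "twist": -0.28},
    {"dx": 0, "dy": -24, "dz": 34.7, "twist": -0.28},
    {"dx": 0, "dy": -24, "dz": 34.7, "twist": -0.28},
    {"dx": 0, "dy": -24, "dz": 34.7, "twist": -0.28},
    {"dx": 0, "dy": -24, "dz": 34.7, "twist": -0.28},
    {"dx": 0, "dy": -24, "dz": 34.7, "twist": -0.28},
    {"dx": 0, "dy": -24, "dz": 34.7, "twist": -0.28},
    {"dx": 0, "dy": -24, "dz": 34.7, "twist": -0.28},
    {"dx": 0, "dy": -24, "dz": 34.7, "twist": -0.28},
    {"dx": 0, "dy": -24, "dz": 34.7, "twist": -0.28},
    {"dx": 0, "dy": -24, "dz": 34.7, "twist": -0.28},
    {"dx": 0, "dy": -24, "dz": 34.7, "twist": -0.28},
  ],
  grip=1,
)

```text
clock: 1.1
position: [0.4271, 0.2932, 0.2069]
tool_rot: [-1.58, 1.569, -1.534]
force: [-0.7, 0.8, 0.2]
grip_width: 0.0001
```

Run:
```python
from h import *
go(-.255,-.10,.13)
```

```text
t 1.1 pos [0.4271 0.2932 0.2069] F [-0.2581  0.328 ] force [-0.7  0.8  0.2] w 0.0001
dx,dy,dz [  7.77 -42.78   0.64] dist 43.5 twist -0.008 alt 3.134
[[ 0.    -0.046  0.999]
 [-0.002  0.999  0.046]
 [-1.    -0.002 -0.   ]]
```

arm_command(
  commands=[
    {"dx": 7.7, "dy": -42.8, "dz": 0.6, "twist": -0.01},
    {"dx": 7.7, "dy": -42.8, "dz": 0.6, "twist": -0.01},
    {"dx": 7.7, "dy": -42.8, "dz": 0.6, "twist": -0.01},
    {"dx": 7.7, "dy": -42.8, "dz": 0.6, "twist": -0.01},
    {"dx": 7.7, "dy": -42.8, "dz": 0.6, "twist": -0.01},
    {"dx": 7.7, "dy": -42.8, "dz": 0.6, "twist": -0.01},
    {"dx": 7.7, "dy": -42.8, "dz": 0.6, "twist": -0.01},
    {"dx": 7.7, "dy": -42.8, "dz": 0.6, "twist": -0.01},
    {"dx": 7.7, "dy": -42.8, "dz": 0.6, "twist": -0.01},
    {"dx": 7.7, "dy": -42.8, "dz": 0.6, "twist": -0.01},
    {"dx": 7.7, "dy": -42.8, "dz": 0.6, "twist": -0.01},
    {"dx": 7.7, "dy": -42.8, "dz": 0.6, "twist": -0.01},
  ],
)

```text
clock: 2.1
position: [0.4523, -0.1381, 0.1299]
tool_rot: [-1.941, 1.568, -1.89]
force: [-0.6, -0.5, -0.5]
grip_width: -0.0002
```

Run:
```python
from h import *
im=imaging.grab_frame('wrist');Cw=cam('wrist');cv2.imwrite('pics/w1.png',im[:,:,::-1])
im=imaging.grab_frame('scene');crop(im,180,120,420,290,3.2,'pics/s1.png')
im=imaging.grab_frame('top');crop(im,240,100,410,230,4.5,'pics/t1.png')
go(-.255,-.10,.046)
print(Cw[2],imaging.camera_info('wrist'))
```

```text
t 2.25 pos [ 0.4529 -0.1331  0.1306] F [-0.2553 -0.099 ] force [0.7 1.  0.5] w 0.0001
dx,dy,dz [ 8.46 -0.08  0.03] dist 8.5 twist 0.003 alt -3.138
[[-0.    -0.057  0.998]
 [-0.001  0.998  0.057]
 [-1.    -0.001 -0.   ]]
[ 0.37727131 -0.13986214  0.29626622] {'fx': 335.9070423952576, 'fy': 335.9070423952576, 'cx': 322.93763712245027, 'cy': 202.53668088263606, 'dist_coeffs': array([-0.06008319,  0.        ,  0.        ,  0.        ,  0.        ]), 'origin': array([ 0.37760953, -0.13781349,  0.29664125]), 'attitude': array([2.84505597e+00, 1.29530322e-03, 1.62792335e+00])}
```

View pics/w1.png

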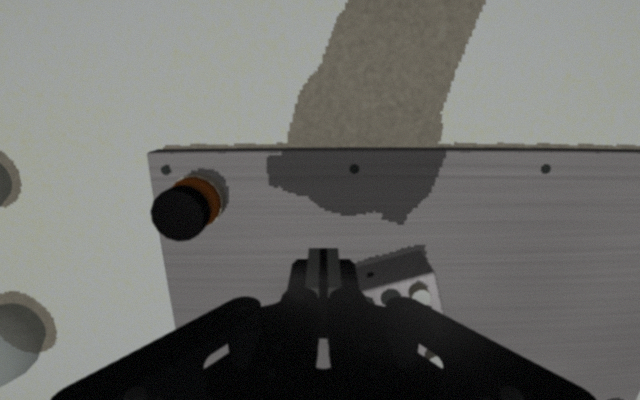

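View pics/s1.png

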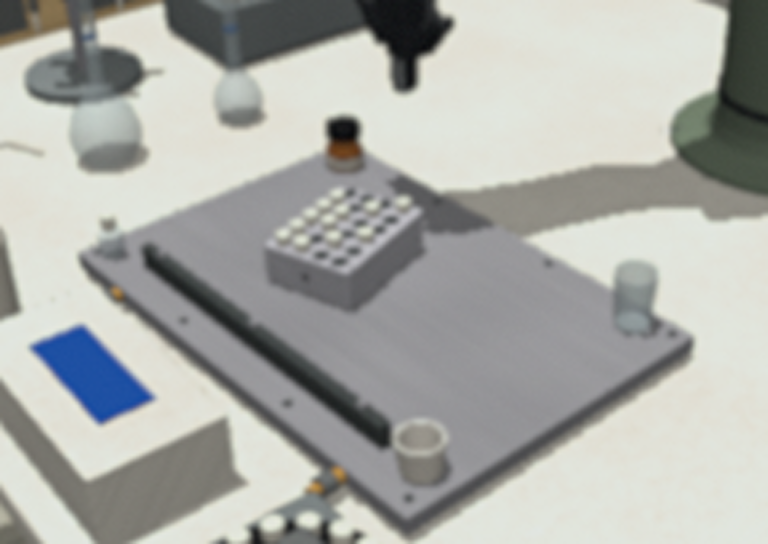

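View pics/t1.png

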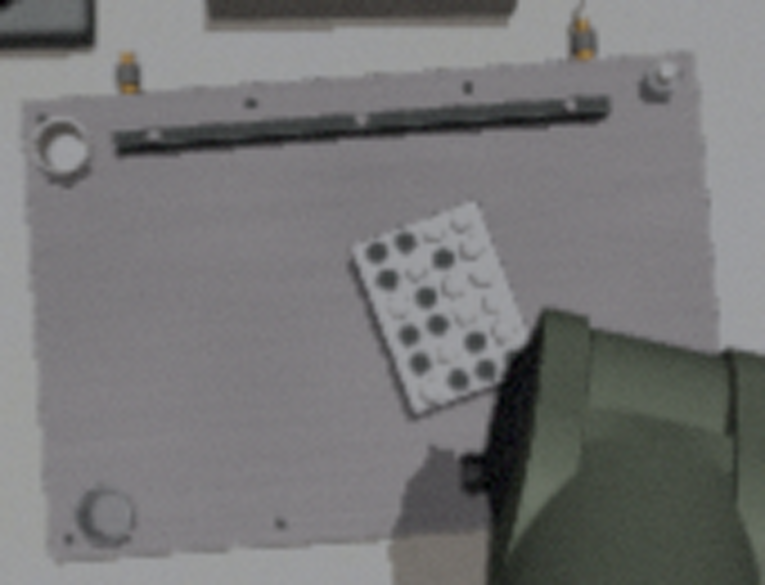

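arm_command(
  commands=[
    {"dx": 3.5},
    {"dx": 6.5},
    {"dx": 8.4},
    {"dx": 8.4},
    {"dx": 8.4},
  ],
)

```text
validation failed for argument at $.co...
```

Run:
```python
from h import *
im=imaging.grab_frame('scene');crop(im,180,120,420,290,3.2,'pics/s2.png')
go(-.155,-.10,.046)
```

```text
t 2.3 pos [ 0.4531 -0.1328  0.1307] F [-0.2551 -0.0988] force [0.1 1.2 0.4] w -0.0005
dx,dy,dz [ 8.47 -0.16 10.01] dist 13.1 twist 0.004 alt -3.137
[[ 0.    -0.058  0.998]
 [-0.001  0.998  0.058]
 [-1.    -0.001 -0.   ]]
```

View pics/s2.png

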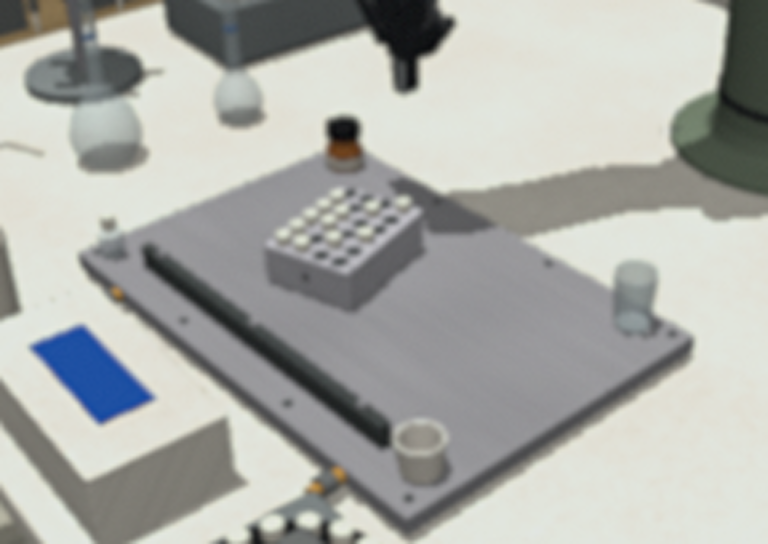

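arm_command(
  commands=[
    {"dx": 3.5, "dy": 0, "dz": 0, "twist": 0},
    {"dx": 6.5, "dy": 0, "dz": 0, "twist": 0},
    {"dx": 8.4, "dy": 0, "dz": 0, "twist": 0},
    {"dx": 8.4, "dy": 0, "dz": 0, "twist": 0},
    {"dx": 8.4, "dy": 0, "dz": 0, "twist": 0},
  ],
)

```text
clock: 2.72
position: [0.4529, -0.1318, 0.0467]
tool_rot: [-2.68, 1.569, -2.621]
force: [0.1, 0.1, 0.2]
grip_width: 0.0001
```

Run:
```python
from h import *
im=imaging.grab_frame('scene');crop(im,180,120,420,290,3.2,'pics/s3.png')
go(-.155,-.10,.046)
```

```text
t 2.77 pos [ 0.4535 -0.1322  0.0476] F [-0.2547 -0.0981] force [ 0.3 -0.3  0.4] w -0.0001
dx,dy,dz [ 0.16 -0.24  9.96] dist 10.0 twist 0.005 alt -3.136
[[ 0.    -0.059  0.998]
 [-0.001  0.998  0.059]
 [-1.    -0.001  0.   ]]
```

View pics/s3.png

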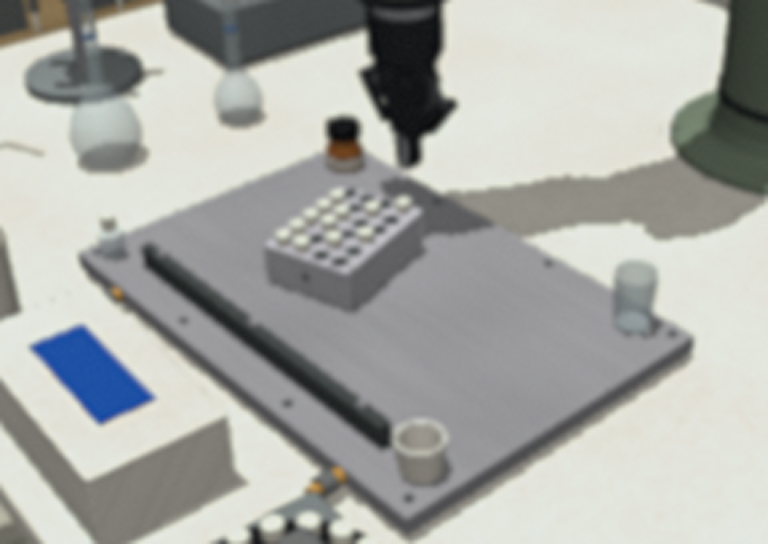

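arm_command(
  commands=[
    {"dx": 0.1, "dy": 0, "dz": 2.5, "twist": 0},
    {"dx": 0.1, "dy": 0, "dz": 4.5, "twist": 0},
    {"dx": 0.1, "dy": 0, "dz": 5.2, "twist": 0},
    {"dx": 0.1, "dy": 0, "dz": 5.8, "twist": 0},
    {"dx": 0.1, "dy": 0, "dz": 6.3, "twist": 0},
    {"dx": 0.1, "dy": 0, "dz": 6.8, "twist": 0},
    {"dx": 0.1, "dy": 0, "dz": 7.3, "twist": 0},
    {"dx": 0.1, "dy": 0, "dz": 7.8, "twist": 0},
    {"dx": 0.1, "dy": 0, "dz": 8.3, "twist": 0},
    {"dx": 0.1, "dy": 0, "dz": 8.8, "twist": 0},
  ],
)

```text
clock: 3.6
position: [0.5376, -0.13, 0.0482]
tool_rot: [-2.608, 1.565, -2.552]
force: [-32.9, -17.2, 44.2]
grip_width: 0.0001
```

Run:
```python
from h import *
im=imaging.grab_frame('scene');crop(im,180,120,420,290,3.2,'pics/s4.png')
go(-.125,-.10,.046)
```

```text
t 3.65 pos [ 0.5386 -0.1299  0.0482] F [-0.1696 -0.1005] force [-24.1 -11.5  38.4] w -0.0
dx,dy,dz [0.2  0.04 4.46] dist 4.5 twist 0.003 alt -3.139
[[-0.004 -0.056  0.998]
 [-0.004  0.998  0.056]
 [-1.    -0.003 -0.005]]
```

View pics/s4.png

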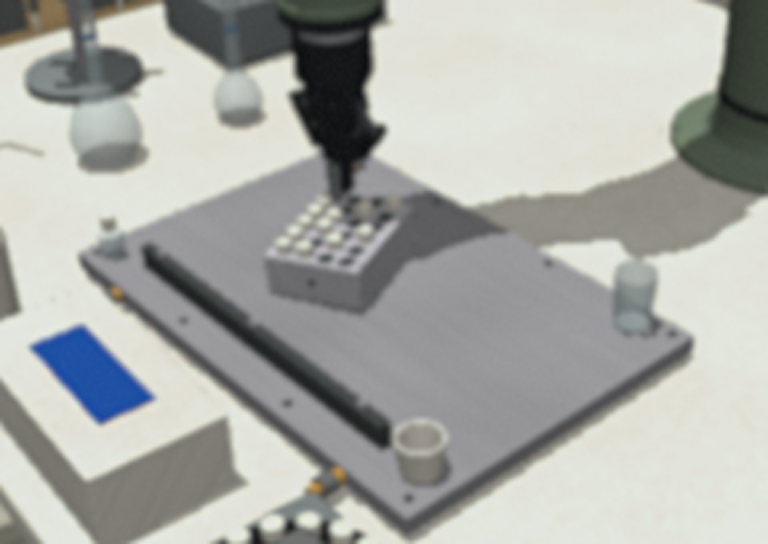

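arm_command(
  commands=[
    {"dx": -0.3, "dy": 0, "dz": -0.3, "twist": 0},
    {"dx": -0.6, "dy": 0, "dz": -0.6, "twist": 0},
    {"dx": -0.6, "dy": 0, "dz": -0.6, "twist": 0},
  ],
)

```text
clock: 3.9
position: [0.5322, -0.1304, 0.0553]
tool_rot: [-2.381, 1.566, -2.325]
force: [-0.1, -0.2, 0.5]
grip_width: -0.0002
```

Run:
```python
from h import *
im=imaging.grab_frame('scene');crop(im,240,140,360,230,6.5,'pics/s5.png')
go(-.125,-.10,.046)
s=sensors.observe();p=s['position'];C=cam('scene')
for d in (0,.008,.021):
  print(d,proj(p-[0,0,d],C)-[240,140], (proj(p-[0,0,d],C)-[240,140])*6.5)
```

```text
t 3.95 pos [ 0.5326 -0.1301  0.0549] F [-0.1755 -0.1003] force [ 1.4 -0.3 -0.4] w 0.0001
dx,dy,dz [0.88 0.02 5.06] dist 5.1 twist 0.003 alt -3.139
[[-0.003 -0.056  0.998]
 [-0.003  0.998  0.056]
 [-1.    -0.003 -0.004]]
0 [[47.89268246 43.61284902]] [[311.30243599 283.48351865]]
0.008 [[48.01350203 45.76320545]] [[312.08776316 297.46083541]]
0.021 [[48.20837466 49.2275386 ]] [[313.35443529 319.97900093]]
```

View pics/s5.png

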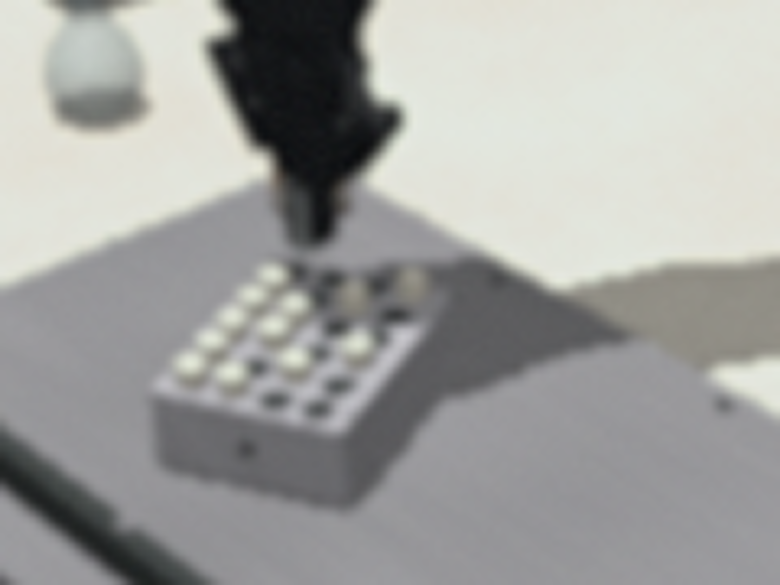

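Run:
```python
from h import *
C=cam('scene');
def f(p,o,s):
  return ((proj(np.array(p),C)+.5-o)*s-.5).round()
print('s3',f([[.4535,-.1322,.0476],[.4535,-.1322,.0396],[.4535,-.1322,.028]],[180,120],3.2))
print('s1',f([[.4529,-.1331,.1306],[.4529,-.1331,.1226]],[180,120],3.2))
# block top corners / plate corners / rail
print('blk0',f([[.613,-.013,.073],[.645,-.099,.073],[.527,-.138,.073],[.493,-.052,.073],[.493,-.052,.031],[.613,-.013,.031]],[180,120],3.2))
W=toW(np.array([[0,.18],[0,-.18],[-.294,-.25],[-.294,.25]]))
print('plate',f(np.c_[W,[.053,.053,.028,.028]],[180,120],3.2))
```

```text
s3 [[409. 185.]
 [409. 192.]
 [409. 201.]]
s1 [[407. 112.]
 [407. 119.]]
blk0 [[347. 268.]
 [265. 241.]
 [346. 184.]
 [426. 207.]
 [426. 244.]
 [349. 307.]]
plate [[391. 419.]
 [151. 238.]
 [348. 138.]
 [695. 333.]]
```

Run:
```python
from h import *
s,T=st()
C=cam('wrist');im=imaging.grab_frame('wrist');cv2.imwrite('pics/w2.png',im[:,:,::-1])
p=s['position']
print('tcp/tip',proj([p,p-[0,0,.008],p+[0,0,.03]],C).round(1))
W=toW(np.array([[-.294,-.25],[-.294,.25],[-.256,-.203]]))
print('plate corners',proj(np.c_[W,[.028]*3],C).round(1))
C=cam('top');im=imaging.grab_frame('top');crop(im,300,130,400,215,7,'pics/t2.png')
print('top',((proj([p,p-[0,0,.008],p+[0,0,.03]],C)+.5-[300,130])*7-.5).round(1))
```

```text
t 3.95 pos [ 0.5326 -0.1301  0.0549] F [-0.1755 -0.1003] force [ 1.4 -0.3 -0.4] w 0.0001
tcp/tip [[324.  246.4]
 [324.  240.5]
 [324.  273.7]]
plate corners [[ 52.2  24. ]
 [824.4  65. ]
 [141.4  92.8]]
top [[390.3 353.1]
 [388.5 354.7]
 [397.2 347. ]]
```

View pics/w2.png

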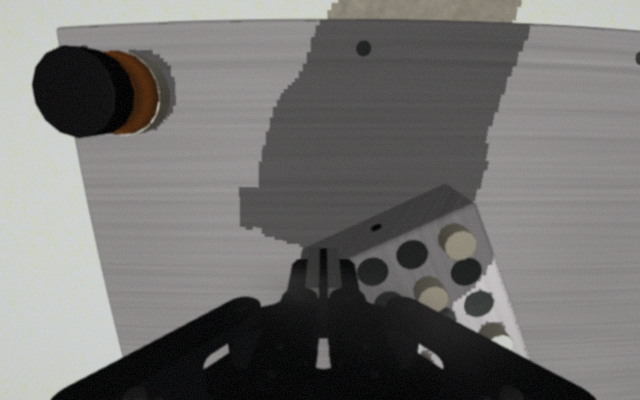

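View pics/t2.png

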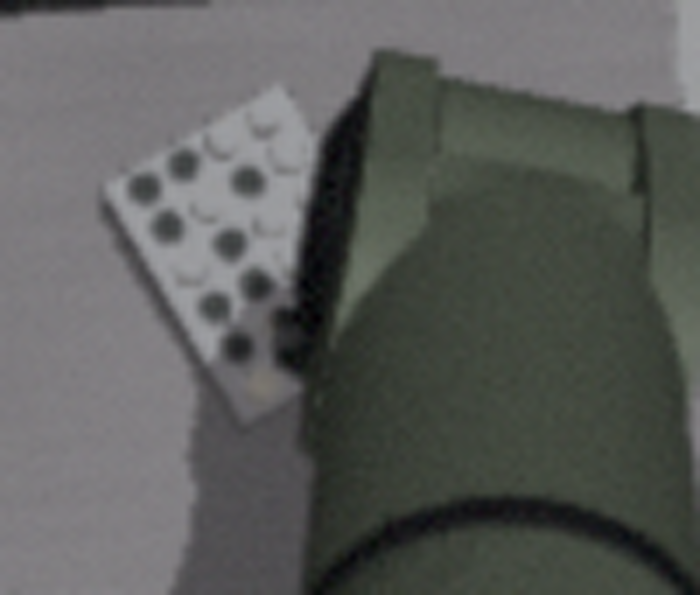

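Run:
```python
from h import *
im=imaging.grab_frame('scene');g=im[150:200,255:335,::-1];g=np.clip(g.astype(float)*1.4,0,255).astype(np.uint8)
cv2.imwrite('pics/s6.png',cv2.resize(g,None,fx=10,fy=10,interpolation=cv2.INTER_NEAREST))
w=cv2.imread('pics/w2.png')[220:330,260:390];w=np.clip(w.astype(float)*2,0,255).astype(np.uint8)
cv2.imwrite('pics/w2c.png',cv2.resize(w,None,fx=5,fy=5,interpolation=cv2.INTER_NEAREST))
C=cam('scene');p=sensors.observe()['position']
print(((proj([p,p-[0,0,.008],p+[.011,.011,-.008],p+[-.011,.011,-.008],p+[.011,-.011,-.008]],C)-[255,150])*10).round())
```

```text
[[329. 338.]
 [330. 360.]
 [322. 385.]
 [378. 362.]
 [282. 357.]]
```

View pics/s6.png

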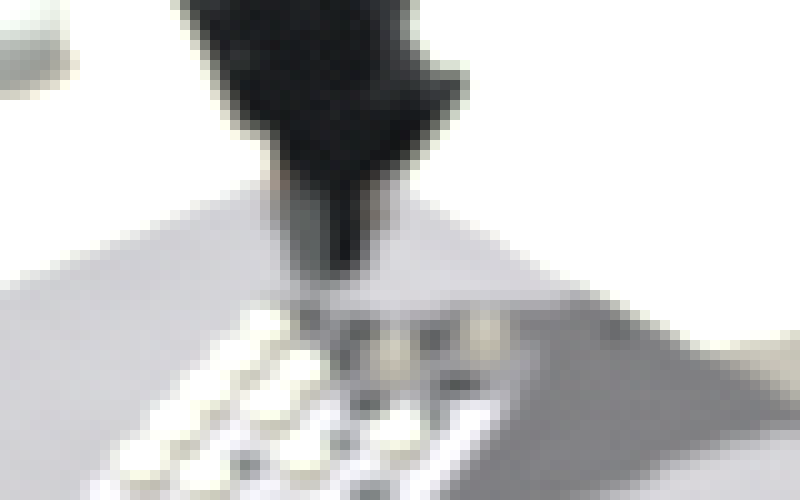

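View pics/w2c.png

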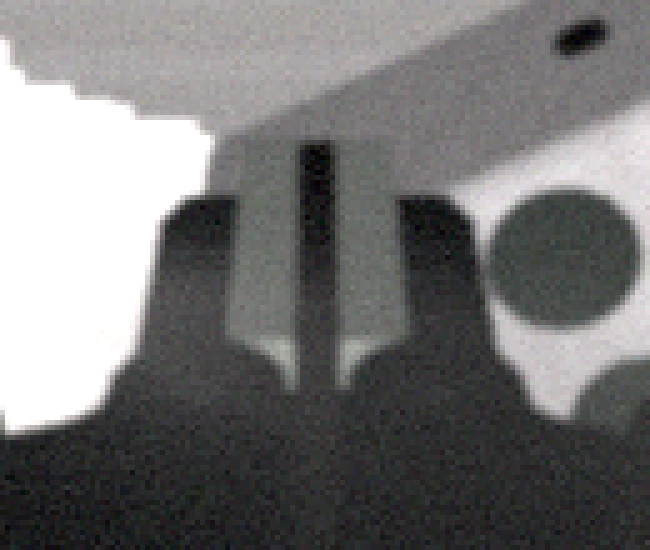

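Run:
```python
from h import *
C=cam('scene')
f=lambda p,o,s:((proj(np.array(p),C)+.5-o)*s-.5).round()
print('jar top,base',f([[.4583,-.2372,.08],[.4583,-.2372,.028]],[180,120],3.2))
print('beaker',f([[.4288,.1663,.086],[.4288,.1663,.028]],[180,120],3.2))
im=cv2.imread('pics/s3.png');
for q in f([[.4535,-.1322,.0476],[.4535,-.1322,.0396],[.4535,-.1322,.028],[.4583,-.2372,.08],[.4583,-.2372,.028]],[180,120],3.2).astype(int): cv2.circle(im,tuple(map(int,q)),3,(0,0,255),1)
W=toW(np.array([[-.294,-.25],[-.294,.25]]));q=f(np.c_[W,[.028]*2],[180,120],3.2).astype(int)
cv2.line(im,tuple(map(int,q[0])),tuple(map(int,q[1])),(0,255,0),1)
cv2.imwrite('pics/s3b.png',cv2.resize(im[100:350,250:600],None,fx=2.2,fy=2.2))
```

```text
jar top,base [[345. 122.]
 [347. 165.]]
beaker [[636. 270.]
 [631. 323.]]
```

View pics/s3b.png

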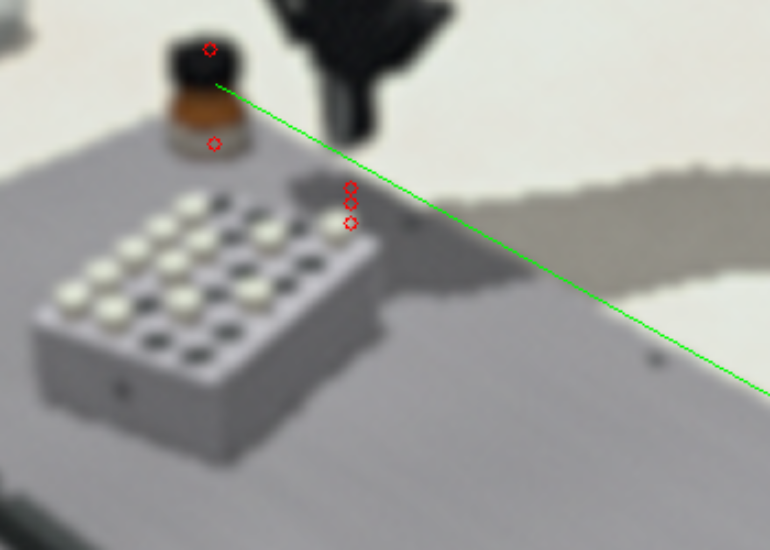

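arm_command(
  commands=[
    {"dx": -2, "dy": 0, "dz": 0, "twist": 0},
    {"dx": -2, "dy": 0, "dz": -3, "twist": 0},
    {"dx": -2, "dy": 0, "dz": -6, "twist": 0},
    {"dx": 0, "dy": 0, "dz": -7, "twist": 0},
    {"dx": 0.8, "dy": 0, "dz": -7, "twist": 0},
    {"dx": 0.8, "dy": 0, "dz": -7, "twist": 0},
    {"dx": 0.8, "dy": 0, "dz": -7, "twist": 0},
  ],
)

```text
clock: 4.68
position: [0.4636, -0.1337, 0.0464]
tool_rot: [-2.573, 1.565, -2.516]
force: [-0.6, -0.2, 0.4]
grip_width: 0.0003
```

Run:
```python
from h import *
go(-.25,-.1,.03)
im=imaging.grab_frame('scene');crop(im,180,120,420,290,3.2,'pics/s7.png')
im=imaging.grab_frame('wrist');cv2.imwrite('pics/w3.png',im[:,:,::-1])
```

```text
t 4.68 pos [ 0.4636 -0.1337  0.0464] F [-0.2446 -0.1002] force [-0.6 -0.2  0.4] w 0.0003
dx,dy,dz [ 1.64  0.03 -0.53] dist 1.7 twist 0.003 alt -3.138
[[-0.004 -0.057  0.998]
 [-0.003  0.998  0.057]
 [-1.    -0.003 -0.005]]
```

View pics/s7.png

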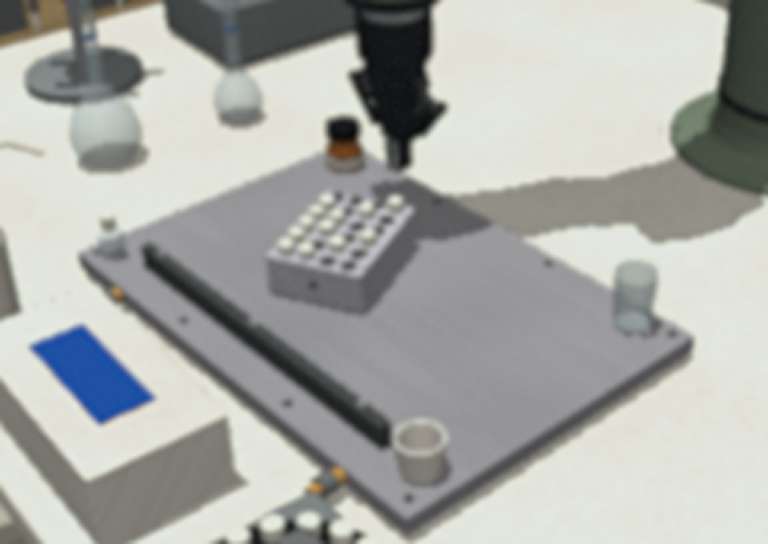

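View pics/w3.png

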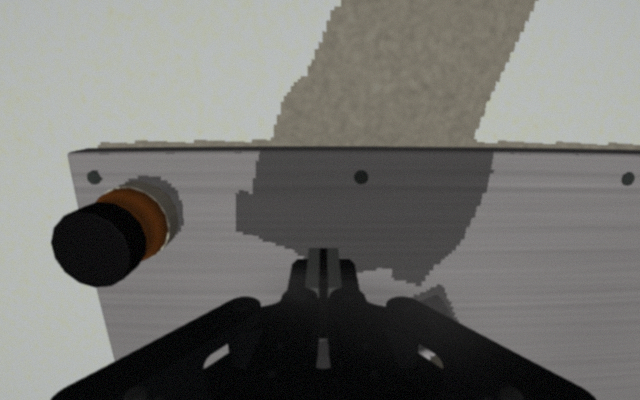

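Run:
```python
from h import *
s,T=st()
S=cam('scene');W=cam('wrist')
def ray(px,C):
    K,d,o,Rm=C;u=cv2.undistortPoints(np.array(px,float).reshape(1,1,2),K,d).ravel();r=Rm@np.r_[u,1];return o,r/np.linalg.norm(r)
a1,r1=ray(((np.array([398,170])+.5)/3.2-.5+[180,120]),S);a2,r2=ray([323.5,248],W)
A=np.c_[r1,-r2];t=np.linalg.lstsq(A,a2-a1,rcond=None)[0];print(a1+t[0]*r1,a2+t[1]*r2)
for z in (.03,.05,.07,.08): print(z, a1+r1*(z-a1[2])/r1[2], a2+r2*(z-a2[2])/r2[2])
print(W[2],(T.T@(W[2]-s['position'])))
```

```text
t 4.78 pos [ 0.4639 -0.1338  0.0468] F [-0.2443 -0.1003] force [-0.4 -0.9 -0.7] w 0.0001
[ 0.46152709 -0.1387467   0.06528237] [ 0.45734419 -0.13444873  0.0634831 ]
0.03 [ 0.42460055 -0.18945502  0.03      ] [ 0.47259878 -0.13361968  0.03      ]
0.05 [ 0.44553256 -0.16071074  0.05      ] [ 0.46348696 -0.13411488  0.05      ]
0.07 [ 0.46646456 -0.13196646  0.07      ] [ 0.45437514 -0.13461009  0.07      ]
0.08 [ 0.47693057 -0.11759432  0.08      ] [ 0.44981924 -0.1348577   0.08      ]
[ 0.38915961 -0.13815442  0.21314498] [-0.16603054 -0.00059759 -0.07550655]
```

The fingertip triangulates at z≈0.066, about 27 mm higher than the reported TCP implies. The first push therefore scraped the block's top edge, which explains the 44 N upward force. I'll lower further, checking the force as I go.

arm_command(
  commands=[
    {"dx": 0.7, "dy": 0, "dz": 0, "twist": 0},
    {"dx": 1.4, "dy": 0, "dz": 0, "twist": 0},
    {"dx": 1.8, "dy": 0, "dz": 0, "twist": 0},
    {"dx": 1.8, "dy": 0, "dz": 0, "twist": 0},
    {"dx": 1.8, "dy": 0, "dz": 0, "twist": 0},
  ],
)

```text
clock: 5.2
position: [0.4637, -0.1339, 0.0285]
tool_rot: [-2.532, 1.565, -2.475]
force: [0.8, 0.3, 0.3]
grip_width: -0.0002
```

```bash
cat >> h.py <<'E'
def ray(px,C):
    K,d,o,Rm=C;u=cv2.undistortPoints(np.array(px,float).reshape(1,1,2),K,d).ravel();r=Rm@np.r_[u,1];return o,r/np.linalg.norm(r)
E
python3 - <<'E'
from h import *
go(-.25,-.1,.03)
im=imaging.grab_frame('scene');crop(im,240,130,370,230,6,'pics/s8.png')
im=imaging.grab_frame('wrist');crop(im,230,180,430,330,4,'pics/w4.png')
E
```

```text
t 5.2 pos [ 0.4637 -0.1339  0.0285] F [-0.2446 -0.1004] force [0.8 0.3 0.3] w -0.0002
dx,dy,dz [-0.15  0.04 -0.54] dist 0.6 twist 0.003 alt -3.138
[[-0.004 -0.057  0.998]
 [-0.003  0.998  0.057]
 [-1.    -0.003 -0.004]]
```

View pics/s8.png

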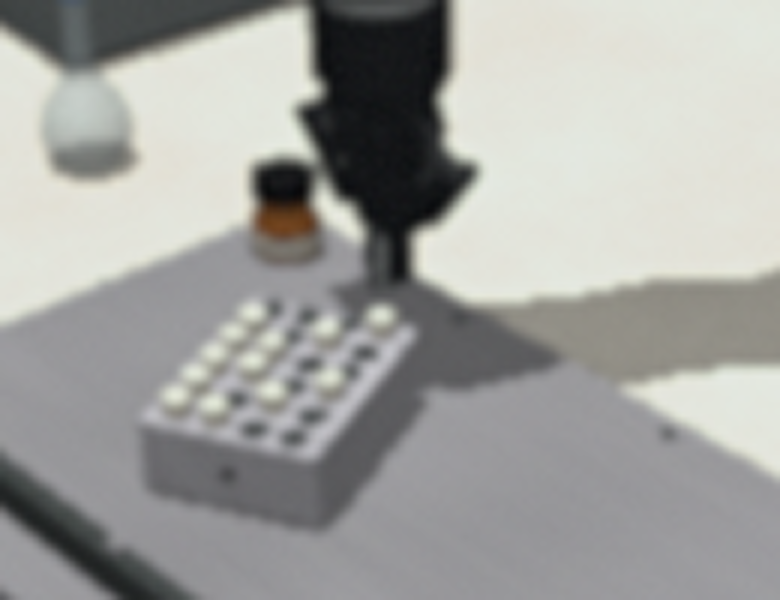

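View pics/w4.png

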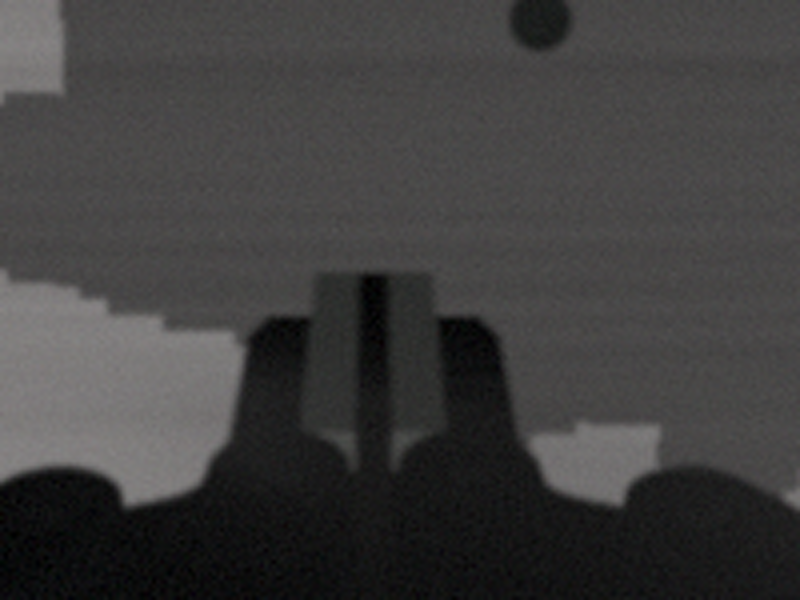

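```bash
cat >> h.py <<'E'
from scipy.optimize import least_squares
# keys: FR far-right, FL, NL, NR (of long-axis e direction at psi in F), t top, b bottom
def blockfit(obs,C,x0):
    k={'FR':(.064,-.048),'FL':(.064,.048),'NL':(-.064,.048),'NR':(-.064,-.048)}
    P=np.array([[*k[n[:2]],.073 if n[2]=='t' else .031] for n in obs]);px=np.array(list(obs.values()))
    def W(q):
        c,s=np.cos(q[2]),np.sin(q[2]);F=np.c_[q[0]+c*P[:,0]-s*P[:,1],q[1]+s*P[:,0]+c*P[:,1]];return np.c_[toW(F),P[:,2]]
    r=least_squares(lambda q:(proj(W(q),C)-px).ravel(),x0)
    q=r.x;print('block F',q[:2].round(4),'psi',np.degrees(q[2]).round(1),'res px',np.abs(r.fun).max().round(2));
    k4=np.array([k[n] for n in('FR','FL','NL','NR')]);c,s=np.cos(q[2]),np.sin(q[2])
    print('corners FR FL NL NR',np.c_[q[0]+c*k4[:,0]-s*k4[:,1],q[1]+s*k4[:,0]+c*k4[:,1]].round(3).tolist());return q
def uc(p,s,x0,y0):return (np.array(p)+.5)/s-.5+np.array([x0,y0])
E
python3 - <<'E'
from h import *
C=cam('scene')
o={'FRt':(145,418),'FLt':(325,460),'NLt':(415,328),'FRb':(150,490),'FLb':(325,528)}
blockfit({k:uc(v,6,240,130) for k,v in o.items()},C,[-.12,-.05,.4])
E
```

```text
block F [-0.1269 -0.0413] psi 28.6 res px 0.74
corners FR FL NL NR [[-0.048, -0.053], [-0.094, 0.031], [-0.206, -0.03], [-0.16, -0.114]]
```

arm_command(
  commands=[
    {"dx": 0.5, "dy": 0, "dz": 0, "twist": 0},
    {"dx": 0.9, "dy": 0, "dz": 0, "twist": 0},
    {"dx": 0.9, "dy": 0, "dz": 0, "twist": 0},
    {"dx": 0.9, "dy": 0, "dz": 0, "twist": 0},
  ],
)

```text
clock: 5.63
position: [0.4637, -0.1339, 0.0196]
tool_rot: [-2.501, 1.566, -2.444]
force: [-0.1, -0.2, -0.6]
grip_width: 0.0
```

arm_command(
  commands=[
    {"dx": 0, "dy": -1.0, "dz": 3, "twist": 0},
    {"dx": 0, "dy": -1.2, "dz": 5, "twist": 0},
    {"dx": 0, "dy": -1.2, "dz": 5.9, "twist": 0},
    {"dx": 0, "dy": -1.0, "dz": 6.5, "twist": 0},
    {"dx": 0, "dy": -0.6, "dz": 7.1, "twist": 0},
    {"dx": 0, "dy": -0.2, "dz": 7.8, "twist": 0},
    {"dx": 0, "dy": 0.0, "dz": 8.1, "twist": 0},
    {"dx": 0, "dy": 0.0, "dz": 8.1, "twist": 0},
  ],
)

```text
clock: 6.3
position: [0.5438, -0.1293, 0.0192]
tool_rot: [-2.559, 1.564, -2.502]
force: [-1.5, -2.1, 0.3]
grip_width: 0.0001
```

Run:
```python
from h import *
go(-.25,-.1,.02)
im=imaging.grab_frame('scene');crop(im,240,130,370,230,6,'pics/s9.png')
im=imaging.grab_frame('wrist');crop(im,160,140,480,340,2.5,'pics/w5.png')
```

```text
t 6.3 pos [ 0.5438 -0.1293  0.0192] F [-0.1643 -0.1001] force [-1.5 -2.1  0.3] w 0.0001
dx,dy,dz [-0.04  0.04 -8.57] dist 8.6 twist 0.003 alt -3.138
[[-0.005 -0.057  0.998]
 [-0.004  0.998  0.057]
 [-1.    -0.004 -0.005]]
```

View pics/s9.png

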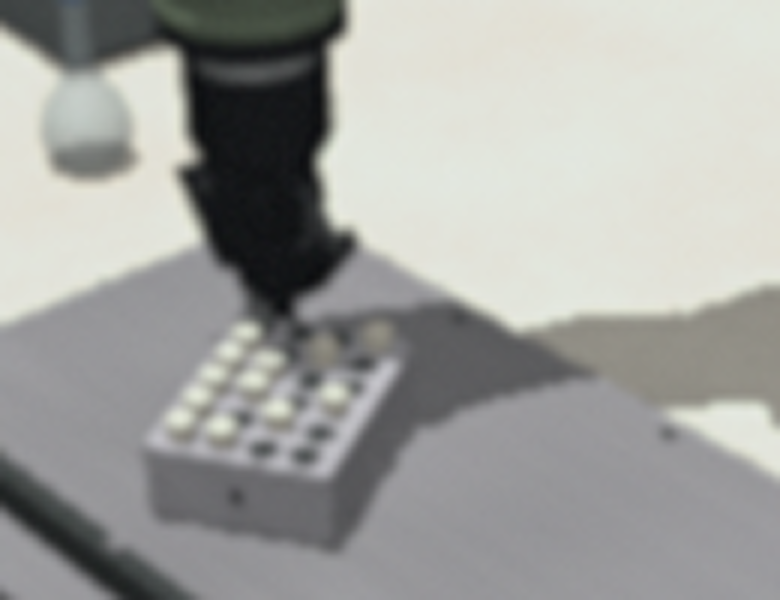

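View pics/w5.png

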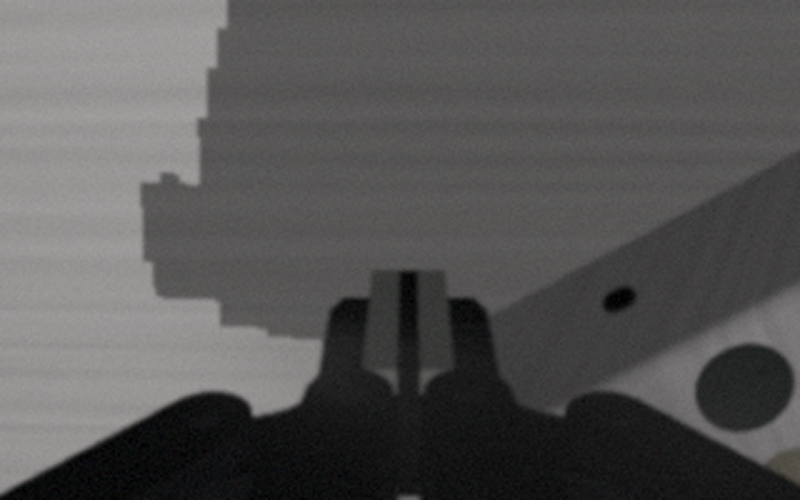

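Run:
```python
from h import *
C=cam('scene')
o={'FRt':(150,442),'FLt':(333,477),'NLt':(405,350),'FRb':(155,515),'FLb':(337,548)}
blockfit({k:uc(v,6,240,130) for k,v in o.items()},C,[-.12,-.05,.4])
```

```text
block F [-0.1151 -0.0273] psi 32.6 res px 1.79
corners FR FL NL NR [[-0.035, -0.033], [-0.087, 0.048], [-0.195, -0.021], [-0.143, -0.102]]
```

arm_command(
  commands=[
    {"dx": 0, "dy": -0.2, "dz": 0.6, "twist": 0},
    {"dx": 0, "dy": -0.3, "dz": 1.2, "twist": 0},
    {"dx": 0, "dy": -0.4, "dz": 1.8, "twist": 0},
    {"dx": 0, "dy": -0.5, "dz": 2.4, "twist": 0},
    {"dx": 0, "dy": -0.6, "dz": 2.8, "twist": 0},
    {"dx": 0, "dy": -0.6, "dz": 2.8, "twist": 0},
  ],
)

```text
clock: 6.9
position: [0.5723, -0.1338, 0.0191]
tool_rot: [-2.556, 1.565, -2.499]
force: [-0.1, -2.0, 1.2]
grip_width: -0.0001
```

Run:
```python
from h import *
go(-.25,-.1,.02)
im=imaging.grab_frame('scene');crop(im,240,130,370,230,6,'pics/s10.png')
```

```text
t 6.9 pos [ 0.5723 -0.1338  0.0191] F [-0.1361 -0.1062] force [-0.1 -2.   1.2] w -0.0001
dx,dy,dz [ -0.04   0.65 -11.39] dist 11.4 twist 0.003 alt -3.138
[[-0.005 -0.057  0.998]
 [-0.004  0.998  0.057]
 [-1.    -0.003 -0.005]]
```

View pics/s10.png

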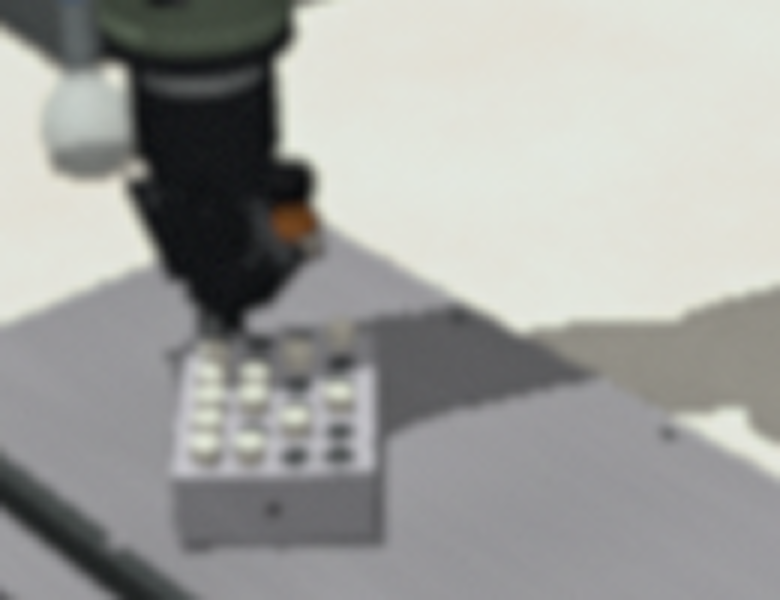

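Run:
```python
from h import *
C=cam('scene')
o={'FRt':(173,473),'FLt':(380,473),'NLt':(372,345),'FRb':(180,547),'FLb':(384,543)}
blockfit({k:uc(v,6,240,130) for k,v in o.items()},C,[-.11,-.03,.8])
```

```text
block F [-0.1077 -0.0208] psi 50.7 res px 2.17
corners FR FL NL NR [[-0.03, -0.002], [-0.104, 0.059], [-0.185, -0.04], [-0.111, -0.101]]
```

arm_command(
  commands=[
    {"dx": 0, "dy": -0.3, "dz": -4, "twist": 0},
    {"dx": 0, "dy": 0, "dz": -8, "twist": 0},
    {"dx": 0, "dy": 3, "dz": -8.8, "twist": 0},
    {"dx": 0, "dy": 7, "dz": -8.8, "twist": 0},
    {"dx": 0, "dy": 10, "dz": -8.6, "twist": 0},
    {"dx": 0, "dy": 9.8, "dz": -7, "twist": 0},
    {"dx": 0, "dy": 8.9, "dz": -6, "twist": 0},
    {"dx": 0, "dy": 8.4, "dz": -5.4, "twist": 0},
    {"dx": 0, "dy": 8.0, "dz": -4.8, "twist": 0},
    {"dx": 0, "dy": 7.6, "dz": -4.3, "twist": 0},
    {"dx": 0, "dy": 7.6, "dz": -4.3, "twist": 0},
  ],
)

```text
clock: 7.87
position: [0.5244, -0.0615, 0.0188]
tool_rot: [-2.636, 1.564, -2.581]
force: [-0.9, 0.3, -0.2]
grip_width: 0.0002
```

Run:
```python
from h import *
go(-.25,-.1,.02)
im=imaging.grab_frame('scene');crop(im,240,130,370,230,6,'pics/s11.png')
```

```text
t 7.87 pos [ 0.5244 -0.0615  0.0188] F [-0.1801 -0.0314] force [-0.9  0.3 -0.2] w 0.0002
dx,dy,dz [-0.06 -6.85 -7.  ] dist 9.8 twist 0.001 alt -3.14
[[-0.006 -0.055  0.998]
 [-0.004  0.998  0.055]
 [-1.    -0.003 -0.006]]
```

View pics/s11.png

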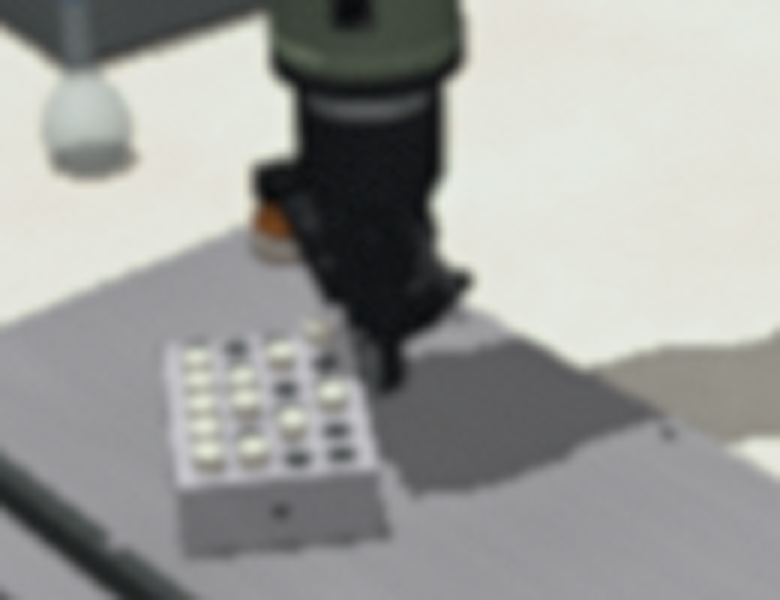

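arm_command(
  commands=[
    {"dx": 0, "dy": -0.3, "dz": 0.5, "twist": 0},
    {"dx": 0, "dy": -0.55, "dz": 1.0, "twist": 0},
    {"dx": 0, "dy": -0.75, "dz": 1.5, "twist": 0},
    {"dx": 0, "dy": -0.95, "dz": 2.0, "twist": 0},
    {"dx": 0, "dy": -1.1, "dz": 2.5, "twist": 0},
    {"dx": 0, "dy": -1.2, "dz": 3.0, "twist": 0},
    {"dx": 0, "dy": -1.2, "dz": 3.0, "twist": 0},
  ],
)

```text
clock: 8.5
position: [0.5547, -0.0719, 0.0185]
tool_rot: [-2.657, 1.564, -2.602]
force: [-2.0, -1.2, 1.2]
grip_width: 0.0
```

Run:
```python
from h import *
go(-.25,-.1,.02)
im=imaging.grab_frame('scene');crop(im,240,130,370,230,6,'pics/s12.png')
```

```text
t 8.5 pos [ 0.5547 -0.0719  0.0185] F [-0.1503 -0.0434] force [-2.  -1.2  1.2] w 0.0
dx,dy,dz [-0.07 -5.66 -9.97] dist 11.5 twist 0.001 alt -3.141
[[-0.006 -0.055  0.998]
 [-0.004  0.999  0.054]
 [-1.    -0.003 -0.006]]
```

View pics/s12.png

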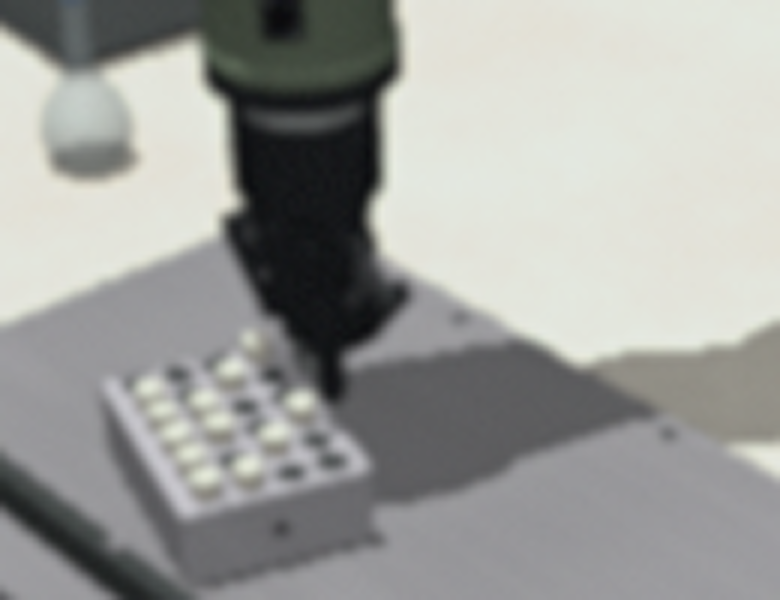

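Run:
```python
from h import *
C=cam('scene')
o={'FRt':(187,520),'FLt':(372,463),'NRt':(103,382),'FRb':(195,582),'FLb':(368,532)}
blockfit({k:uc(v,6,240,130) for k,v in o.items()},C,[-.09,-.03,1.2])
```

```text
block F [-0.0809 -0.0232] psi 73.5 res px 1.72
corners FR FL NL NR [[-0.017, 0.025], [-0.109, 0.052], [-0.145, -0.071], [-0.053, -0.098]]
```

arm_command(
  commands=[
    {"dx": 0, "dy": -0.2, "dz": 0.5, "twist": 0},
    {"dx": 0, "dy": -0.3, "dz": 1.0, "twist": 0},
    {"dx": 0, "dy": -0.4, "dz": 1.5, "twist": 0},
    {"dx": 0, "dy": -0.4, "dz": 1.9, "twist": 0},
    {"dx": 0, "dy": -0.4, "dz": 2.2, "twist": 0},
    {"dx": 0, "dy": -0.4, "dz": 2.2, "twist": 0},
  ],
)

```text
clock: 9.05
position: [0.5766, -0.0749, 0.0183]
tool_rot: [-2.652, 1.563, -2.598]
force: [-2.5, -1.5, 0.6]
grip_width: -0.0002
```

Run:
```python
from h import *
go(-.25,-.1,.02)
im=imaging.grab_frame('scene');crop(im,240,130,370,230,6,'pics/s13.png')
```

```text
t 9.05 pos [ 0.5766 -0.0749  0.0183] F [-0.1287 -0.0475] force [-2.5 -1.5  0.6] w -0.0002
dx,dy,dz [ -0.07  -5.24 -12.14] dist 13.2 twist 0.0 alt -3.141
[[-0.006 -0.054  0.999]
 [-0.004  0.999  0.054]
 [-1.    -0.003 -0.007]]
```

View pics/s13.png

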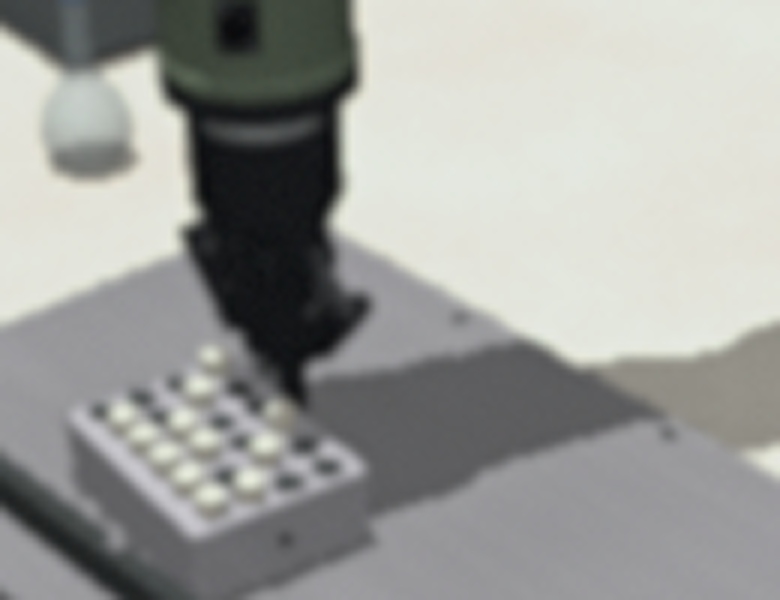

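Run:
```python
from h import *
C=cam('scene')
o={'FRt':(198,540),'FLt':(368,466),'NRt':(70,412)}
blockfit({k:uc(v,6,240,130) for k,v in o.items()},C,[-.07,-.03,1.4])
```

```text
block F [-0.0651 -0.0145] psi 83.1 res px 0.97
corners FR FL NL NR [[-0.01, 0.043], [-0.105, 0.055], [-0.12, -0.072], [-0.025, -0.084]]
```

arm_command(
  commands=[
    {"dx": 0, "dy": 0, "dz": 0.5, "twist": 0},
    {"dx": 0, "dy": 0, "dz": 0.9, "twist": 0},
    {"dx": 0, "dy": 0, "dz": 1.2, "twist": 0},
    {"dx": 0, "dy": 0, "dz": 1.2, "twist": 0},
    {"dx": 0, "dy": 0, "dz": -1, "twist": 0},
    {"dx": 0, "dy": 1, "dz": -2.2, "twist": 0},
    {"dx": 0, "dy": 3.3, "dz": -2, "twist": 0},
    {"dx": 0, "dy": 3.3, "dz": -1, "twist": 0},
    {"dx": 0, "dy": 3.3, "dz": 0, "twist": 0},
    {"dx": 0, "dy": 3.3, "dz": 0, "twist": 0},
  ],
)

```text
clock: 9.93
position: [0.5767, -0.0408, 0.0185]
tool_rot: [-2.474, 1.566, -2.418]
force: [-0.8, -0.6, -0.3]
grip_width: -0.0001
```

Run:
```python
from h import *
go(-.107,-.0145,.02)
im=imaging.grab_frame('scene');crop(im,220,130,350,230,6,'pics/s14.png')
im=imaging.grab_frame('top');crop(im,300,110,390,185,8,'pics/t14.png')
```

```text
t 9.93 pos [ 0.5767 -0.0408  0.0185] F [-0.1267 -0.0135] force [-0.8 -0.6 -0.3] w -0.0001
dx,dy,dz [-0.16 -0.11  1.97] dist 2.0 twist 0.002 alt -3.14
[[-0.004 -0.056  0.998]
 [-0.003  0.998  0.056]
 [-1.    -0.003 -0.004]]
```

View pics/s14.png

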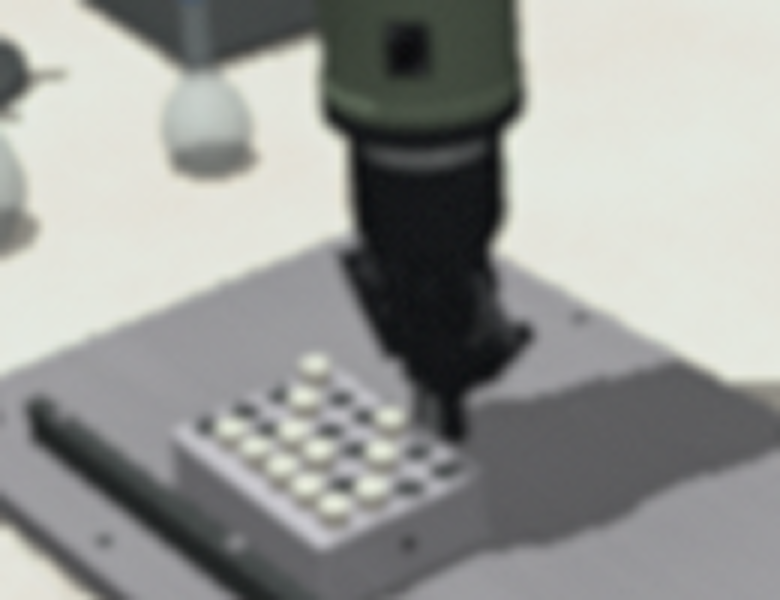

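View pics/t14.png

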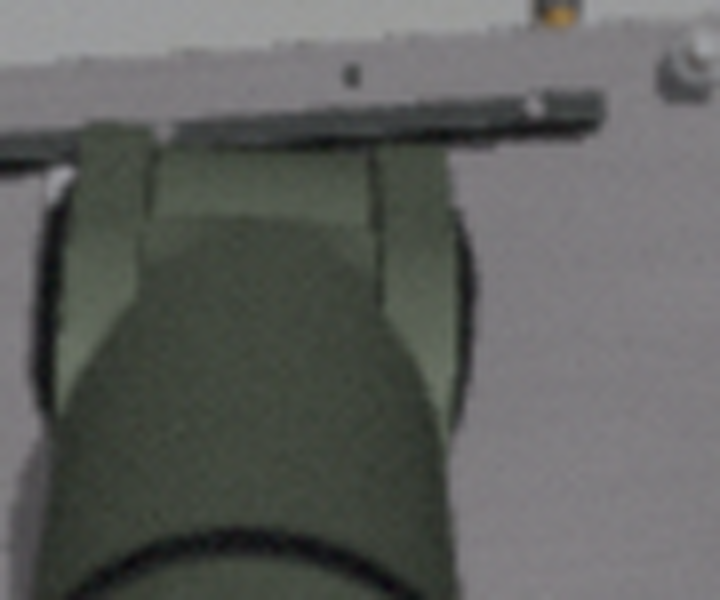

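arm_command(
  commands=[
    {"dx": 0, "dy": 0, "dz": 0.5, "twist": 0},
    {"dx": 0, "dy": 0, "dz": 0.9, "twist": 0},
    {"dx": 0, "dy": 0, "dz": 1.2, "twist": 0},
    {"dx": 0, "dy": 0, "dz": 1.5, "twist": 0},
    {"dx": 0, "dy": 0, "dz": 1.7, "twist": 0},
    {"dx": 0, "dy": 0, "dz": 1.7, "twist": 0},
  ],
)

```text
clock: 10.53
position: [0.5902, -0.0412, 0.0179]
tool_rot: [-2.803, 1.561, -2.749]
force: [-9.8, -1.9, 9.1]
grip_width: 0.0002
```

Run:
```python
from h import *
go(-.107,-.0145,.02)
im=imaging.grab_frame('scene');crop(im,220,130,350,230,6,'pics/s15.png')
```

```text
t 10.53 pos [ 0.5902 -0.0412  0.0179] F [-0.1133 -0.0146] force [-9.8 -1.9  9.1] w 0.0002
dx,dy,dz [-0.22  0.01  0.63] dist 0.7 twist 0.0 alt -3.141
[[-0.009 -0.054  0.999]
 [-0.004  0.999  0.054]
 [-1.    -0.003 -0.009]]
```

View pics/s15.png

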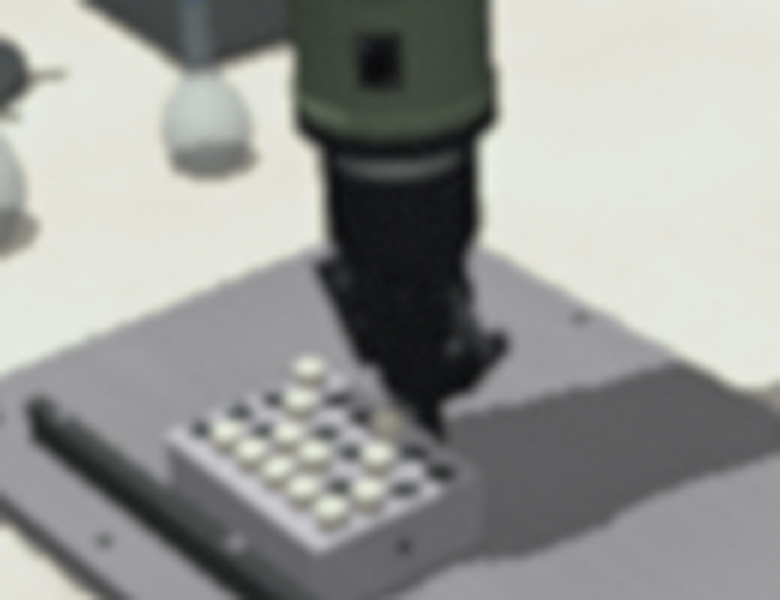

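Run:
```python
from h import *
C=cam('scene')
o={'FRt':(318,555),'FLt':(481,470),'NRt':(168,436)}
blockfit({k:uc(v,6,220,130) for k,v in o.items()},C,[-.07,-.03,1.5])
im=cv2.imread('pics/s15.png')
def L(P,col):
  q=((proj(P,C)+.5-[220,130])*6-.5).astype(int).tolist()
  for a,b in zip(q[:-1],q[1:]): cv2.line(im,a,b,col,1)
def F(x,y,z): return [*toW(np.array([x,y])),z]
L([F(0,-.18,.053),F(0,.1,.053)],(0,255,0));L([F(.012,-.18,.053),F(.012,.1,.053)],(0,255,255))
L([F(0,-.08,.073),F(0,.05,.073),F(-.096,.05,.073)],(0,0,255))
cv2.imwrite('pics/s15b.png',im)
```

```text
block F [-0.0526 -0.0095] psi 88.9 res px 0.71
corners FR FL NL NR [[-0.003, 0.054], [-0.099, 0.055], [-0.102, -0.073], [-0.006, -0.074]]
```

View pics/s15b.png

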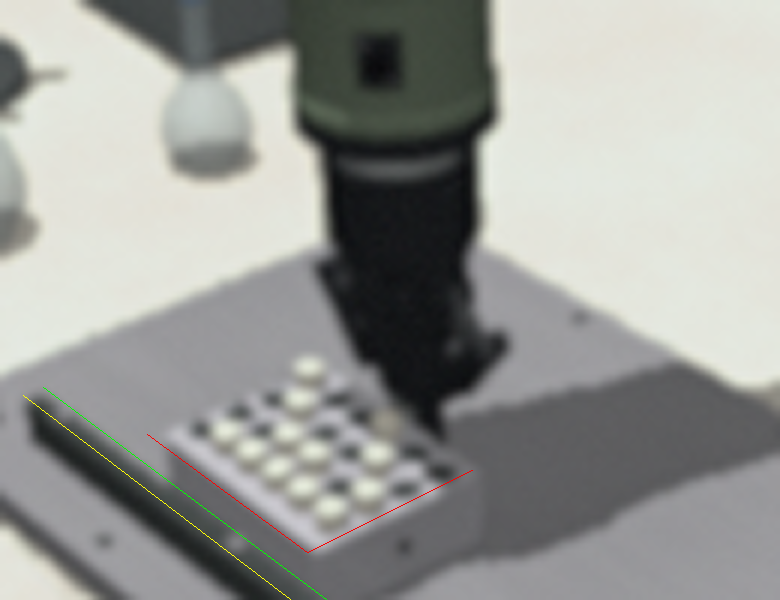

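arm_command(
  commands=[
    {"dx": -0.1, "dy": -0.4, "dz": -0.6, "twist": 0},
    {"dx": -0.2, "dy": -0.8, "dz": -0.6, "twist": 0},
    {"dx": -0.2, "dy": -0.8, "dz": 0, "twist": 0},
    {"dx": -0.2, "dy": -0.8, "dz": 0.4, "twist": 0},
    {"dx": -0.2, "dy": -0.8, "dz": 0.7, "twist": 0},
    {"dx": -0.2, "dy": -0.8, "dz": 0.9, "twist": 0},
    {"dx": -0.2, "dy": -0.8, "dz": 0.9, "twist": 0},
  ],
)

```text
clock: 11.17
position: [0.5976, -0.0496, 0.0195]
tool_rot: [-2.893, 1.556, -2.84]
force: [-18.4, -3.9, 14.5]
grip_width: -0.0001
```

Run:
```python
from h import *
go(-.107,-.0145,.02)
im=imaging.grab_frame('scene');crop(im,220,130,350,230,6,'pics/s16.png')
```

```text
t 11.17 pos [ 0.5976 -0.0496  0.0195] F [-0.1063 -0.0234] force [-18.4  -3.9  14.5] w -0.0001
dx,dy,dz [-0.05  0.89 -0.07] dist 0.9 twist -0.001 alt 3.141
[[-0.014 -0.053  0.998]
 [-0.004  0.999  0.053]
 [-1.    -0.004 -0.014]]
```

View pics/s16.png

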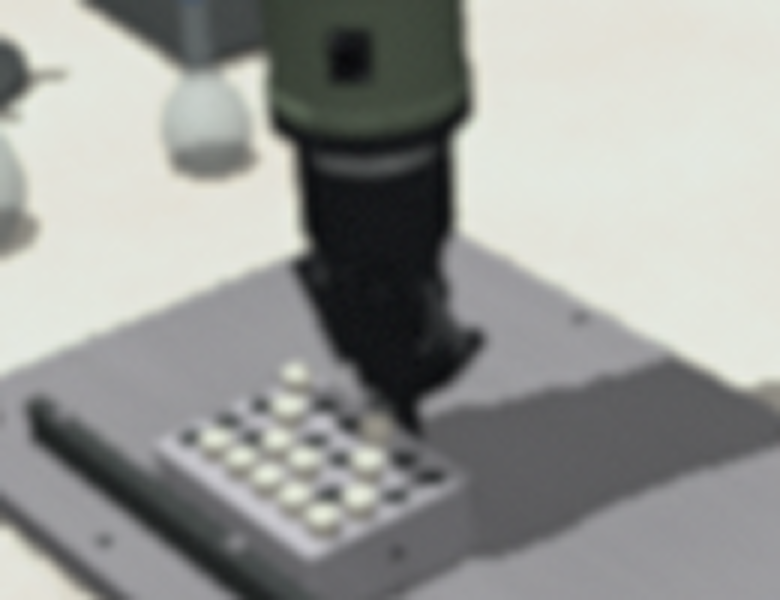

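arm_command(
  commands=[
    {"dx": 0, "dy": 0, "dz": -1.5, "twist": 0},
    {"dx": 0, "dy": 0, "dz": -5, "twist": 0},
    {"dx": -4, "dy": 0, "dz": -7, "twist": 0},
    {"dx": -8, "dy": 2, "dz": -8, "twist": 0},
    {"dx": -11, "dy": 5, "dz": -8, "twist": 0},
    {"dx": -11, "dy": 9, "dz": -8, "twist": 0},
    {"dx": -11, "dy": 13, "dz": -8, "twist": 0},
    {"dx": -11, "dy": 17, "dz": -8, "twist": 0},
    {"dx": -11, "dy": 21, "dz": -8, "twist": 0},
    {"dx": -11, "dy": 25, "dz": -8, "twist": 0},
    {"dx": -11, "dy": 25, "dz": -8, "twist": 0},
    {"dx": -11, "dy": 25, "dz": -8, "twist": 0},
  ],
)

```text
clock: 12.22
position: [0.5061, 0.1992, 0.1297]
tool_rot: [-2.934, 1.557, -2.877]
force: [0.9, -1.0, 0.6]
grip_width: -0.0001
```

Run:
```python
from h import *
go(-.107,-.0145,.02)
im=imaging.grab_frame('scene');crop(im,180,120,340,240,5,'pics/s17.png')
im=imaging.grab_frame('top');crop(im,290,105,390,180,8,'pics/t17.png');crop(im,240,100,410,230,4.5,'pics/t17w.png')
```

```text
t 12.22 pos [0.5061 0.1992 0.1297] F [-0.1843  0.2299] force [ 0.9 -1.   0.6] w -0.0001
dx,dy,dz [ 10.94 -24.44   7.79] dist 27.9 twist 0.004 alt -3.138
[[-0.013 -0.057  0.998]
 [-0.004  0.998  0.057]
 [-1.    -0.003 -0.014]]
```

View pics/s17.png

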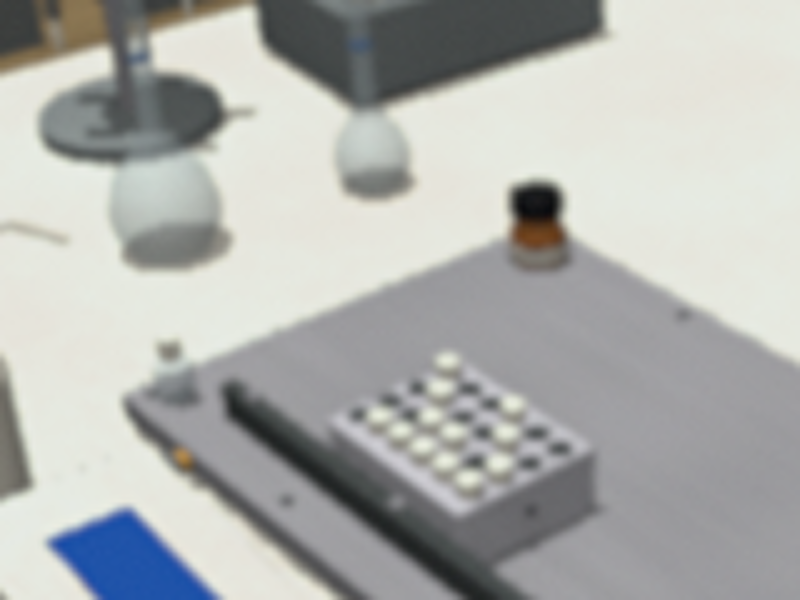

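View pics/t17.png

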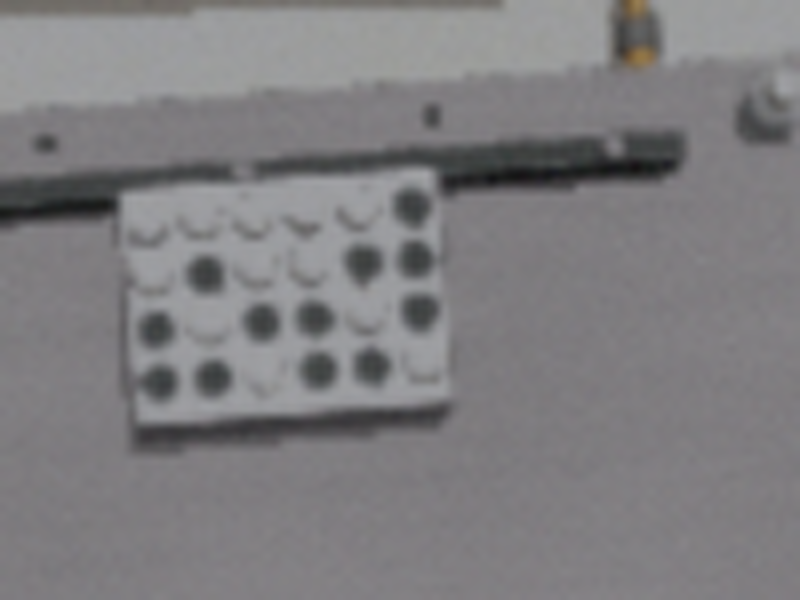

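View pics/t17w.png

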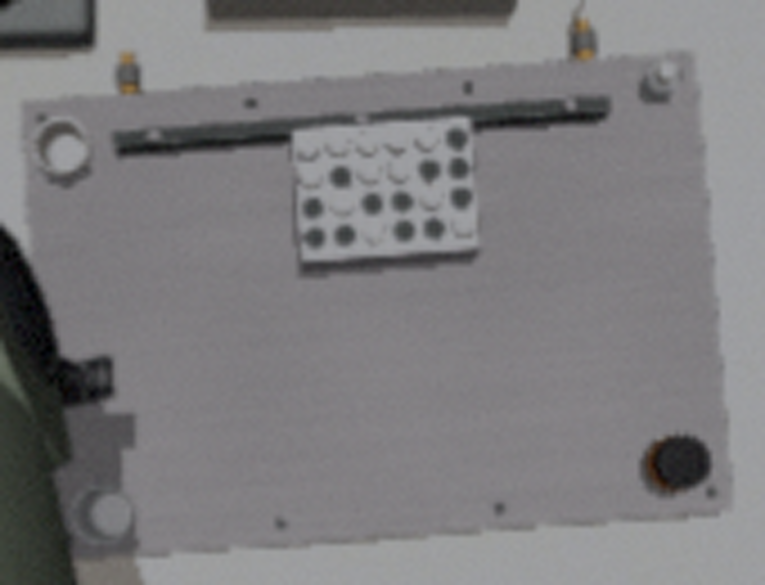

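Run:
```python
from h import *
C=cam('top')
o={'FRt':(120,192),'NRt':(435,168),'NLt':(448,402),'FLt':(135,427)}
blockfit({k:uc(v,8,290,105) for k,v in o.items()},C,[-.05,-.03,1.5])
C=cam('scene')
o={'FRt':(460,519),'NRt':(330,419),'FLt':(597,450)}
blockfit({k:uc(v,5,180,120) for k,v in o.items()},C,[-.05,-.03,1.5])
im=cv2.imread('pics/s17.png');C=cam('scene')
g=cv2.resize(im[330:600,200:560],None,fx=2.2,fy=2.2);cv2.imwrite('pics/s17c.png',np.clip(g*1.5,0,255).astype(np.uint8))
```

```text
block F [-0.0482 -0.0121] psi 89.9 res px 0.78
corners FR FL NL NR [[-0.0, 0.052], [-0.096, 0.052], [-0.096, -0.076], [-0.0, -0.076]]
block F [-0.0457 -0.0064] psi 89.4 res px 0.35
corners FR FL NL NR [[0.003, 0.057], [-0.093, 0.058], [-0.094, -0.07], [0.002, -0.071]]
```

View pics/s17c.png

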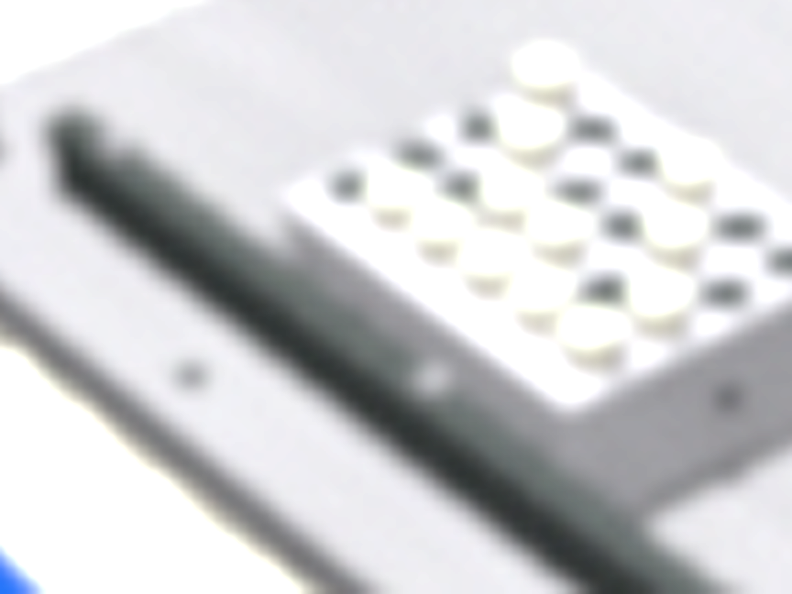

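arm_command(
  commands=[
    {"dx": 0, "dy": -4, "dz": 0.5, "twist": 0},
    {"dx": 0, "dy": -8, "dz": 1, "twist": 0},
    {"dx": 0, "dy": -12, "dz": 1.5, "twist": 0},
    {"dx": 0, "dy": -16, "dz": 2, "twist": 0},
    {"dx": 0, "dy": -19.5, "dz": 2.5, "twist": 0},
    {"dx": 3, "dy": -19.5, "dz": 2.5, "twist": 0},
    {"dx": 7, "dy": -19.5, "dz": 2.5, "twist": 0},
    {"dx": 10, "dy": -19.5, "dz": 2.5, "twist": 0},
    {"dx": 11, "dy": -19.5, "dz": 2.5, "twist": 0},
    {"dx": 11, "dy": -19.5, "dz": 2.5, "twist": 0},
    {"dx": 11, "dy": -19.5, "dz": 2.5, "twist": 0},
  ],
)

```text
clock: 13.23
position: [0.5407, 0.0012, 0.0211]
tool_rot: [-2.834, 1.557, -2.782]
force: [0.7, -0.2, 0.2]
grip_width: -0.0001
```

Run:
```python
from h import *
go(-.107,.04,.021)
```

```text
t 13.23 pos [0.5407 0.0012 0.0211] F [-0.1604  0.0303] force [ 0.7 -0.2  0.2] w -0.0001
dx,dy,dz [-0.07  0.98  5.34] dist 5.4 twist -0.002 alt 3.139
[[-0.013 -0.052  0.999]
 [-0.005  0.999  0.051]
 [-1.    -0.004 -0.013]]
```

Probe and press at y=+0.03.

arm_command(
  commands=[
    {"dx": 0, "dy": 0, "dz": 2.5, "twist": 0},
    {"dx": 0, "dy": 0, "dz": 4.3, "twist": 0},
    {"dx": 0, "dy": 0, "dz": 5.0, "twist": 0},
    {"dx": -0.1, "dy": 0, "dz": 5.4, "twist": 0},
    {"dx": -0.1, "dy": 0, "dz": 5.7, "twist": 0},
    {"dx": -0.1, "dy": 0, "dz": 5.7, "twist": 0},
  ],
)

```text
clock: 13.73
position: [0.5945, 0.0038, 0.0225]
tool_rot: [-2.933, 1.551, -2.882]
force: [-21.0, -1.0, 15.4]
grip_width: -0.0002
```

Run:
```python
from h import *
st()
```

```text
t 13.73 pos [0.5945 0.0038 0.0225] F [-0.1066  0.0301] force [-21.   -1.   15.4] w -0.0002
```

arm_command(
  commands=[
    {"dx": 0, "dy": 0, "dz": -2, "twist": 0},
    {"dx": 0, "dy": -3, "dz": -2.5, "twist": 0},
    {"dx": 0, "dy": -6.5, "dz": -2.5, "twist": 0},
    {"dx": 0, "dy": -9, "dz": -2.5, "twist": 0},
    {"dx": 0, "dy": -9, "dz": -1.5, "twist": 0},
    {"dx": 0, "dy": -9, "dz": -0.7, "twist": 0},
    {"dx": 0, "dy": -9, "dz": -0.2, "twist": 0},
    {"dx": 0, "dy": -9, "dz": 0.1, "twist": 0},
    {"dx": 0, "dy": -9, "dz": 0.4, "twist": 0},
    {"dx": 0, "dy": -9, "dz": 0.4, "twist": 0},
  ],
)

```text
clock: 14.57
position: [0.5992, -0.0853, 0.023]
tool_rot: [-3.014, 1.543, -2.962]
force: [-24.9, -1.6, 20.7]
grip_width: -0.0002
```

Run:
```python
from h import *
st()
```

```text
t 14.57 pos [ 0.5992 -0.0853  0.023 ] F [-0.1066 -0.0592] force [-24.9  -1.6  20.7] w -0.0002
```

arm_command(
  commands=[
    {"dx": 0, "dy": 0, "dz": -1.5, "twist": 0},
    {"dx": 0, "dy": 0, "dz": -5, "twist": 0},
    {"dx": -4, "dy": 1, "dz": -7, "twist": 0},
    {"dx": -8, "dy": 4, "dz": -8, "twist": 0},
    {"dx": -11, "dy": 7, "dz": -8, "twist": 0},
    {"dx": -11, "dy": 11, "dz": -8, "twist": 0},
    {"dx": -11, "dy": 15, "dz": -8, "twist": 0},
    {"dx": -11, "dy": 19, "dz": -8, "twist": 0},
    {"dx": -11, "dy": 23, "dz": -8, "twist": 0},
    {"dx": -11, "dy": 27, "dz": -8, "twist": 0},
    {"dx": -11, "dy": 29, "dz": -8, "twist": 0},
    {"dx": -11, "dy": 29, "dz": -8, "twist": 0},
  ],
)

```text
clock: 15.57
position: [0.5056, 0.2077, 0.1343]
tool_rot: [-3.105, 1.544, -3.044]
force: [-0.8, 0.2, 0.2]
grip_width: 0.0002
```

Run:
```python
from h import *
st()
im=imaging.grab_frame('top');crop(im,290,105,390,180,8,'pics/t18.png')
im=imaging.grab_frame('scene');crop(im,180,120,420,290,3.2,'pics/s18.png')
```

```text
t 15.57 pos [0.5056 0.2077 0.1343] F [-0.1844  0.2384] force [-0.8  0.2  0.2] w 0.0002
```

View pics/t18.png

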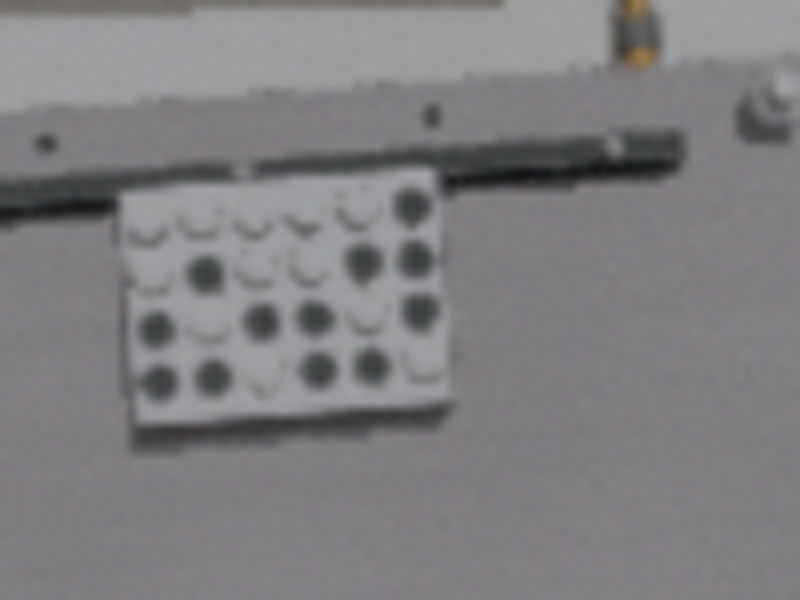

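View pics/s18.png

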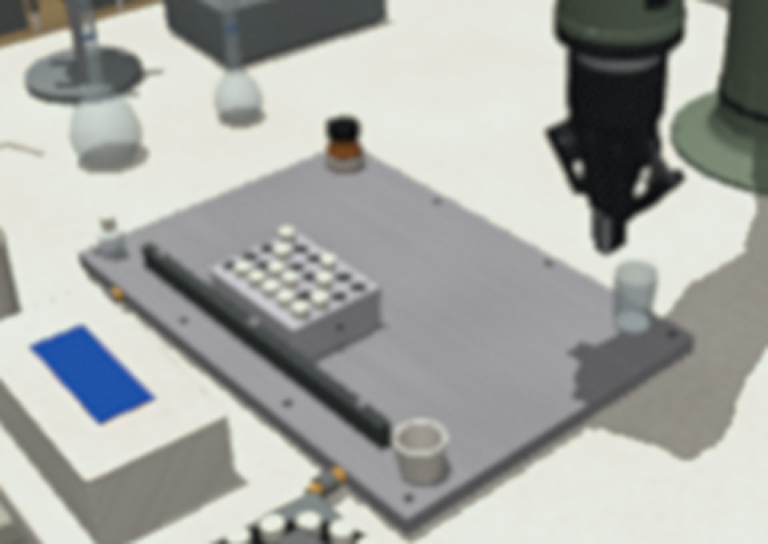

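The block did not move between the last two views, so it was already home. Its long side runs along the rail from (120,192) to (435,168) in the top crop, and the rail extends past both of its ends. The gripper is clear and the bystanders are where they were. Handing in.

Run:
```python
from h import *
print(order.job_done())
```

```text
the job is handed in; nothing more can be done
None
```

The aluminium block now lies with a long side flush against the back rail, and I handed the job in at about 15.7 s of the 54 s allowed. I turned it about 75° with closed-fingertip pushes, first on the near face by the corner and then on the long side. I then pressed it home from in front.

**Flush:** fingertip presses of about 21 N and 25 N at two places 9 cm apart stopped at the same depth to 0.1 mm. The top-camera fit puts the block at 89.9° to the rail normal with its face on the rail.

**Within the rail's ends:** the block spans about −76 to +52 mm along the rail, whose ends are at ±180 mm.

**Bystanders:** the glassware on and beside the plate looked unmoved in the last scene picture, and the gripper was clear of everything. I did not check the spatula and purple look-alike again at the end, but the arm never went down near them.

**What went wrong or disagreed:**
- **First push too high:** the real fingertip sat about 27 mm higher than the reported tool position implied. That push scraped the block's top edge with about 44 N upward and 33 N backward, and it did turn the block about 13°. That upward force is above the 40 N limit, but it was on the fingertip, and the limit names the arm and gripper body. The closed fingertip came down beside the first well row, and I cannot rule out that it brushed a cap. I backed off, measured the tip with two cameras and made the later pushes low.
- **Downward load:** the final presses also pushed down on the block with about 15 to 21 N, through friction at the fingertip.
- **Camera difference:** the scene-camera fit differs from the top-camera fit by about 2 to 3 mm across the rail and 6 mm along it. I relied on the top camera and the force probes.

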